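Pack the instrument boxes into the bench bay and bolt it

TASK

Fit the black, the blue and the green instrument box together into the open-fronted metal bay, all three standing flat on the bench, right way up, and pushed in clear of the bolt's path. Then slide the bolt fully across the mouth into its red keeper and let go. Leave the other things on the bench where they are.

Things in the scene. Friction and masses are not known exactly. Their poses are not given: they have to be found in the camera images.
- bay: Bay: three aluminium walls fixed to the bench; no floor (boxes slide on the bench), no top, open towards the robot. Origin: on the bench, middle of the mouth; x points into the bay, away from the robot, y left, z up. Inside 145 mm wide (y -72.5 to 72.5), 120 deep (x 0 to 120). Walls 8 thick, 50 high. Boxes must lie behind x = -6 mm, where the bolt runs.
- bay_back (a point): Middle of the inside face of the bay's back wall, on the bench (bay x = 120 mm, y = 0). The boxes fit only snugly: black right across the bay, blue and green side by side, their 66 mm sides along its depth; that leaves 4 mm across beside blue and green (7 beside black) and 6 mm before the bolt. A box left askew or off its wall can block the next.
- keeper (a point): Centre of the red keeper's opening, right of the mouth (bay x = -12 mm, y = -72.5, 26 mm high). Keeper: bay x -26 to 2, y -107.5 to -72.5, 42 mm high. Left of the mouth is the bolt's dark housing: x -26 to 2, y 72.5 to 304.5, 36 mm high, open along its top for the knob.
- bolt (a joint): Bolt travel in m: 0 = drawn back to the left, 0.19 = fully home in the keeper (end stop). Grows as the bolt moves along the bay's -y. Bar: bay x -18 to -6 mm, 19 to 33 mm high; its tip is at bay y = 98 mm minus the travel. Friction about 2.5 N; it stays where it is left. Starts at 0 to 0.02, clear of the mouth; a box in its way stops it.
- bolt_knob (a point): Point on the axis of the bolt's red upright knob (18 mm across, top at height 82 mm, exposed above 36 mm), 65 mm above the bench, at bay x = -12 mm; it moves with the bolt.
- probe_case: Black instrument box, 54 mm (its x) by 138 mm (its y), 46 high, about 0.45 kg. Origin: centre of its underside. It starts inside the bay, lengthwise across it, slightly askew and 18 to 45 mm short of the back wall.
- load_box: Blue instrument box, 66 mm (its x) by 80 mm (its y), 54 high (knob and terminals stand 4 mm above that), about 0.5 kg. Origin: centre of its underside. It starts loose on the bench.
- relay_box: Green instrument box, 66 mm (its x) by 61 mm (its y), 48 high (terminals stand 3 mm above that), about 0.35 kg. Origin: centre of its underside. It starts loose on the bench.
- meter: Bystander: grey hand meter, 70 x 78 mm, 36 high, a box with a dial and pale display on top; not to be packed. Origin: centre of its underside.
- probe: Bystander: black current probe lying on the bench, about 155 x 28 mm, 24 high, origin near its middle; long along its x.
- board: Bystander: blue circuit board lying flat, 100 x 75 mm, tallest part 18 mm. Origin: centre of its underside.
- driver: Bystander: screwdriver with orange handle, about 170 mm long, lying along its x.
- tape: Bystander: white ring (tape core), 90 mm across, 24 high, lying flat. Origin: centre of its underside.
- spool: Bystander: black spool, 56 mm across, 46 high, standing. Origin: centre of its underside.
There are look-alikes about, which are no part of the job. Of the things shaped like the load_box, the blue one is meant. Leave any orange look-alike of the probe_case alone.

How it is judged:
By the outcome, as a careful person would: the job done as asked, in the order asked, and still so for the second after the job is handed in, with the robot touching nothing.
It also fails if it takes over 72 s, if anything falls off the work surface, if the arm or the gripper's body presses on something with over 40 N, if the wrist force passes 120 N, or if a joint passes its speed limit or range.

ROBOT

A 7-joint arm with a two-finger parallel gripper is mounted at the origin on the work surface. World frame = base frame: x ahead of the robot, y to its left, z up, the work surface at z = 0. Lengths are in m, angles in rad, forces in N, time in s.
With the tool pointing down it reaches from about 0.425 to 0.8 m from the base axis. Payload 8.3 kg.
Tool frame: the origin (TCP) lies at the very end of the fingers, on their centre line; the grasp point (between the pads) lies 19 mm behind it; z points along the fingers, y is the direction in which the jaws open and shut (so a half turn about z gives the same grasp; the last joint's range is limited). The gripper opens to 85 mm and grips with 20 to 120 N. Pads are 22 mm wide; open, the fingers measure 114 mm over their backs; the gripper's body (76 mm by 85 mm) begins 54 mm behind the grasp point. The pads swing forward as they close: fully open they stand 13 mm farther back than shut.
Start: joints at [-1.216, 0.383, 0.016, 1.37, -0.006, 1.388, -0.046], TCP at [0.254, 0.571, 0.231] pointing down, gripper open.
Joint ranges: [-2.95, 2.95], [-0.25, 2.06], [-1.52, 1.56], [0.18, 2.33], [-1.44, 4.58], [0.02, 2.06], [-3.01, 3.01]. Speed limits (rad/s): [2.39, 2.39, 3.01, 3.01, 3.14, 3.14, 3.14].

INTERFACE

Orientations are given as a unit quaternion [w, x, y, z].
In Python, from workcell import ctrl gives the robot as it stands. The module is installed in compiled form; this text tells all that it offers.
- The arm moves only by the tool arm_command, never from a script. Its argument "motion" is a list of rows, each an object with "xyz": the shift along the tool's x, y, z in cm, a list of three; "twist": the turn, a rotation vector about the tool's x, y, z in rad, a list of three; "grip": the closure in counts, from 0 (fully open) to 255 (shut). A call has 1 to 8 rows; each row is the pose to reach, as a shift and turn from the pose commanded when the call began, along the tool's axes at that moment; what a row does not reach only later rows make up. A row lasts 1/10 s, in which the tool goes at most 50 mm and 8.59 degrees, less where a joint would pass 70% of its speed; a pose out of reach is approached as far as the arm can. A call with a gripper value outside its range is refused whole. The fingers move at their own pace and stop on an object; "newtons" is the grip in N (left out, the last holds). Time passes only in rows, so rows that repeat a pose let the fingers close. It gives the time, the measured TCP pose, the force and the opening at its end, in the units of the state.
- ctrl.sense(): the state, without advancing time (a new reading comes with each control period).
- ctrl.capture(name): name is "scene" or "top"; returns a dict with "img" (384x512x3 uint8, blue, green, red), "z_map" (384x512 float32, m along the optical axis (not along the pixel's ray), 0 where there is no reading), "intrinsics" (3x3 intrinsics, pixels), "world_from_camera" (4x4, takes a point from camera to world coordinates). Camera axes: x right, y up, looking along -z (the intrinsics and any distortion apply to the point x, -y, -z); pixel columns grow to the right and rows downward; lengths in m; the calibration is good to about 2 mm. A picture is of the moment at which its call begins.
- ctrl.sign_off(): hands the job in, once; it reports no verdict.
The state is a dict: "clock": time; "qpos": joint angles; "joint_velocities": joint speeds; "tau": joint torques, N m; "tool_pos": TCP position; "tcp_rot": TCP orientation; "wrist_force": force on the tool from outside, world axes, zero at the start; "ft_torque": the same for the moment, N m; "finger_gap": finger opening in m.
Only numpy, scipy, OpenCV 4.12 (cv2) and the standard library are available. Lean on these libraries where they do the work, as an engineer would, in place of code of your own. Each camera call takes 0.05 s, during which the arm holds its last target.

## Working session

There is one attempt and no reset: what is moved stays moved. The work goes in short steps, Python scripts to look and compute and a tool call to move; the robot and the scene stay as the last step left them, time stands still between calls to the robot, and variables do not carry over. Pictures are saved under pics/ and viewed, and the job is handed in when it is done.

Besides the shell and the picture viewer there is one more tool, called after ">>>" as name([rows], argument=value, ...), one row to a line, values as JSON. arm_command: Moves the arm, as the interface text tells. Its arguments: {"type":"object","properties":{"motion":{"type":"array","items":{"type":"object","properties":{"xyz":{"type":"array","items":{"type":"number"}},"twist":{"type":"array","items":{"type":"number"}},"grip":{"type":"number"}}}},"newtons":{"type":"number"}},"required":["motion"]}

```bash
mkdir -p pics; cat > h.py <<'E'
import numpy as np, cv2, pickle
from workcell import ctrl
def cap(n,save):
    c=ctrl.capture(n); pickle.dump(c,open(f'{save}.pkl','wb')); cv2.imwrite(f'pics/{save}.png',c['img']); return c
def load(s): return pickle.load(open(f'{s}.pkl','rb'))
def cloud(c):
    K=c['intrinsics'];z=c['z_map'];h,w=z.shape
    u,v=np.meshgrid(np.arange(w),np.arange(h))
    P=np.stack([(u-K[0,2])/K[0,0]*z,-(v-K[1,2])/K[1,1]*z,-z],-1)
    M=c['world_from_camera']; W=P@M[:3,:3].T+M[:3,3]; W[z==0]=np.nan; return W
def crop(c,u0,v0,u1,v1,k,save):
    cv2.imwrite(f'pics/{save}.png',cv2.resize(c['img'][v0:v1,u0:u1],None,fx=k,fy=k,interpolation=cv2.INTER_CUBIC))
def R(q):
    from scipy.spatial.transform import Rotation as r
    return r.from_quat([q[1],q[2],q[3],q[0]]).as_matrix()
E
python3 - <<'E'
from h import *
for n in('scene','top'):
    c=cap(n,n+'0'); print(c['intrinsics'],c['world_from_camera'].round(3))
s=ctrl.sense(); print({k:np.round(v,4) for k,v in s.items()}); print(R(s['tcp_rot']).round(3))
E
```

```text
[[360.64794744   0.         256.53655865]
 [  0.         360.64794744 194.21881829]
 [  0.           0.           1.        ]] [[ 0.839 -0.421  0.345  0.871]
 [ 0.544  0.641 -0.541 -0.624]
 [ 0.007  0.641  0.767  0.904]
 [ 0.     0.     0.     1.   ]]
[[445.57598228   0.         256.24988782]
 [  0.         445.57598228 197.98491732]
 [  0.           0.           1.        ]] [[ 0.004  0.978 -0.211  0.217]
 [-1.     0.004 -0.003 -0.012]
 [-0.002  0.211  0.978  1.448]
 [ 0.     0.     0.     1.   ]]
{'clock': np.float64(0.1), 'qpos': array([-1.2159,  0.3842,  0.0164,  1.371 , -0.0063,  1.3882, -0.0465]), 'joint_velocities': array([ 0.0007, -0.0011,  0.    , -0.0021, -0.0017,  0.0004,  0.0006]), 'tau': array([ 4.60000e-03, -6.29129e+01,  8.48400e-01, -3.72762e+01,
        1.68000e-02,  1.02000e-02,  0.00000e+00]), 'tool_pos': array([0.2534, 0.5709, 0.2304]), 'tcp_rot': array([-2.000e-04,  2.074e-01,  9.783e-01, -9.000e-04]), 'wrist_force': array([ 0.2552, -0.6258, -0.2526]), 'ft_torque': array([-0.0209,  0.0266,  0.0359]), 'finger_gap': np.float64(0.0854)}
[[-0.914  0.406 -0.001]
 [ 0.406  0.914 -0.002]
 [-0.    -0.002 -1.   ]]
```

View pics/scene0.png

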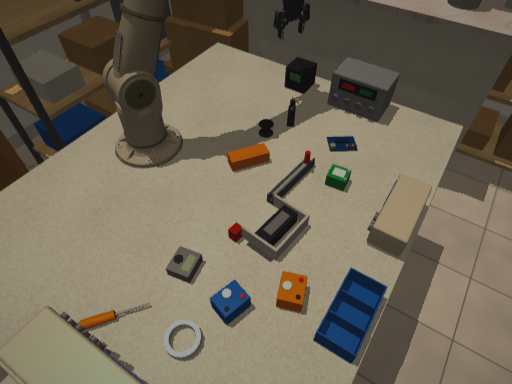

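View pics/top0.png

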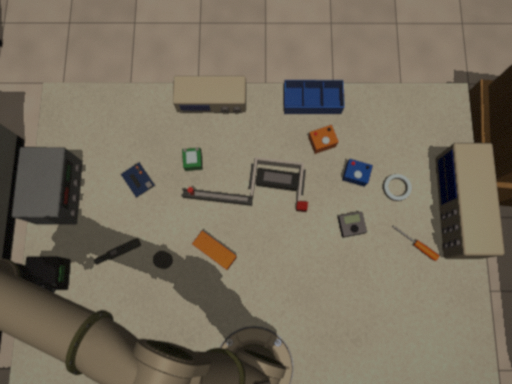

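```bash
python3 - <<'E'
from h import *
c=load('top0'); crop(c,165,110,405,290,3.3,'t1')
W=cloud(c)
for n,(u,v) in dict(bayc=(278,178),blue=(357,172),green=(192,159),knob=(191,189),keeper=(302,206),lwall=(252,175),rwall=(303,182),back=(278,162),bench=(270,240),orange=(323,139),meter=(352,223),cam=(260,355)).items(): print(n,W[v,u].round(3))
c=load('scene0'); crop(c,160,130,360,340,3.8*.75,'s1')
E
```

```text
bayc [ 0.586 -0.078  0.047]
blue [ 0.604 -0.332  0.06 ]
green [0.649 0.204 0.048]
knob [0.539 0.197 0.087]
keeper [ 0.495 -0.155  0.042]
lwall [ 0.61   0.007 -0.006]
rwall [ 0.583 -0.163  0.009]
back [ 0.643 -0.079  0.039]
bench [ 0.39  -0.053 -0.002]
orange [ 0.718 -0.227  0.054]
meter [ 0.441 -0.314  0.04 ]
cam [ 0.066 -0.019  0.26 ]
```

View pics/t1.png

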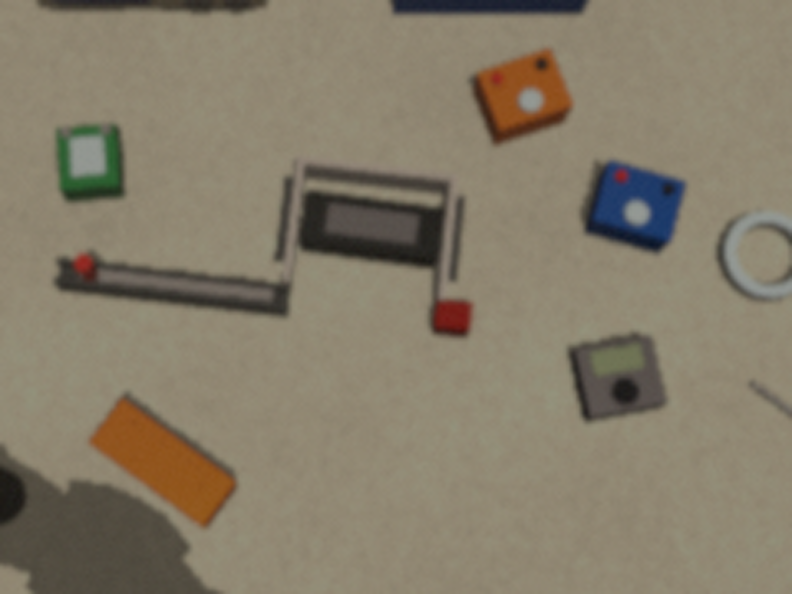

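View pics/s1.png

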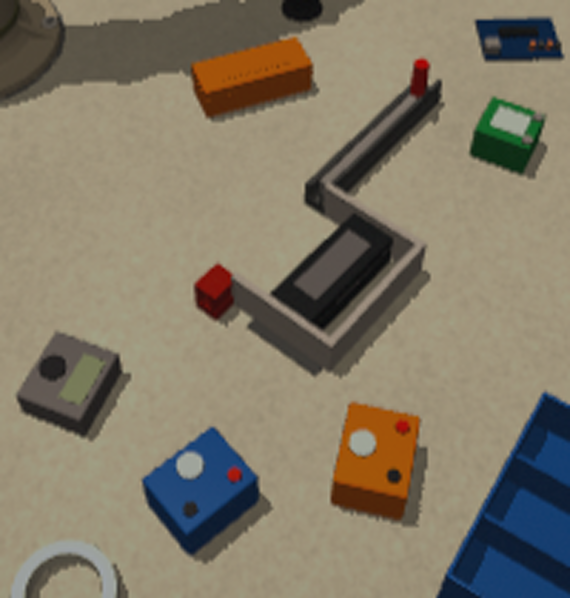

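```bash
cat >> h.py <<'E'
def masks(c):
    hsv=cv2.cvtColor(c['img'],cv2.COLOR_BGR2HSV);H,S,V=[hsv[...,i].astype(int) for i in range(3)]
    return dict(blue=(H>100)&(H<130)&(S>120),green=(H>50)&(H<85)&(S>100),red=((H<6)|(H>174))&(S>140),dark=(V<70))
def rect(P):
    r=cv2.minAreaRect((P[:,:2]*1000).astype(np.float32)); return np.round(r[0],1),np.round(r[1],1),round(r[2],1)
def fillc(m): # fill
    cs,_=cv2.findContours(m.astype(np.uint8),cv2.RETR_EXTERNAL,cv2.CHAIN_APPROX_NONE); o=np.zeros(m.shape,np.uint8)
    cv2.drawContours(o,cs,-1,1,-1); return o>0
E
python3 - <<'E'
from h import *
for n in('scene0','top0'):
    c=load(n);W=cloud(c);m=masks(c);print(n)
    for nm,ctr,h in(('blue',(.604,-.332),.054),('green',(.649,.204),.048)):
        near=np.hypot(W[...,0]-ctr[0],W[...,1]-ctr[1])<.07
        k=near&(W[...,2]>h-.008)&(W[...,2]<h+.012)
        P=W[k]; print(nm,k.sum(),rect(P),np.median(P[:,2]),P[:,:2].mean(0))
        k=near&(W[...,2]>.012)
        print('  all',rect(W[k]))
    # bay
    near=(abs(W[...,0]-.58)<.13)&(abs(W[...,1]+.08)<.13)
    b=near&(abs(W[...,2])<.01); print('bench z',np.median(W[b][:,2]))
    for rg in((.035,.06),):
        k=near&(W[...,2]>rg[0])&(W[...,2]<rg[1]); P=W[k]
        im=np.full((300,300,3),255,np.uint8)
        for p,col in zip(P,c['img'][k]):
            x=int((p[1]+.08)*-1000+150);y=int(-(p[0]-.58)*1000+150)
            if 0<=x<300 and 0<=y<300: cv2.circle(im,(x,y),1,col.tolist(),-1)
        cv2.imwrite(f'pics/bay_{n}.png',cv2.resize(im,None,fx=2,fy=2,interpolation=cv2.INTER_NEAREST))
    k=m['red']&(W[...,2]>.06)&(abs(W[...,1]-.19)<.05); print('knob',W[k].mean(0),k.sum())
    k=m['red']&(W[...,2]>.036)&(abs(W[...,1]+.15)<.05)&(W[...,0]<.56); print('keeper',rect(W[k]),k.sum(),np.median(W[k][:,2]))
E
```

```text
scene0
blue 841 (array([ 615.2, -341.1]), array([81. , 67.2]), 73.0) 0.05376139309985084 [ 0.61655161 -0.34327111]
  all (array([ 615.2, -341.1]), array([81. , 67.2]), 73.1)
green 300 (array([660. , 202.7]), array([66. , 63.5]), 4.9) 0.04794810387312792 [0.6617988  0.20027769]
  all (array([660. , 202.6]), array([67. , 63.7]), 5.2)
bench z -0.00024209685120846203
knob [0.544764   0.19618329 0.07575498] 38
keeper (array([ 502.3, -158.3]), array([34.8, 27.8]), 86.5) 101 0.04122416904882342
top0
blue 492 (array([ 612.7, -339.3]), array([80.7, 68.1]), 72.5) 0.0536442138090637 [ 0.61167436 -0.33862232]
  all (array([ 612.6, -339.2]), array([81.1, 68.2]), 73.0)
green 363 (array([657.7, 206.5]), array([67.2, 61. ]), 5.7) 0.04729217073629366 [0.65665283 0.20544417]
  all (array([657.1, 206.2]), array([68.3, 61.5]), 5.9)
bench z -0.00018071042718070807
knob [0.53828079 0.20054402 0.07803693] 26
keeper (array([ 498. , -153.2]), array([29.6, 26.4]), 87.7) 72 0.04216930055909818
```

View pics/bay_top0.png

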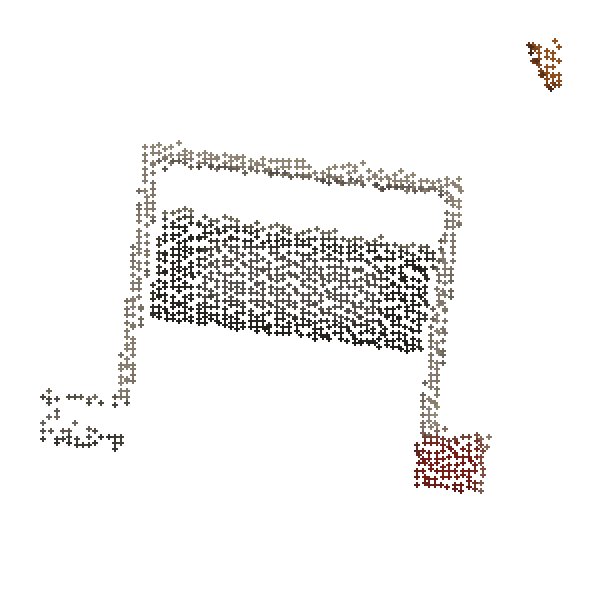

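View pics/bay_scene0.png

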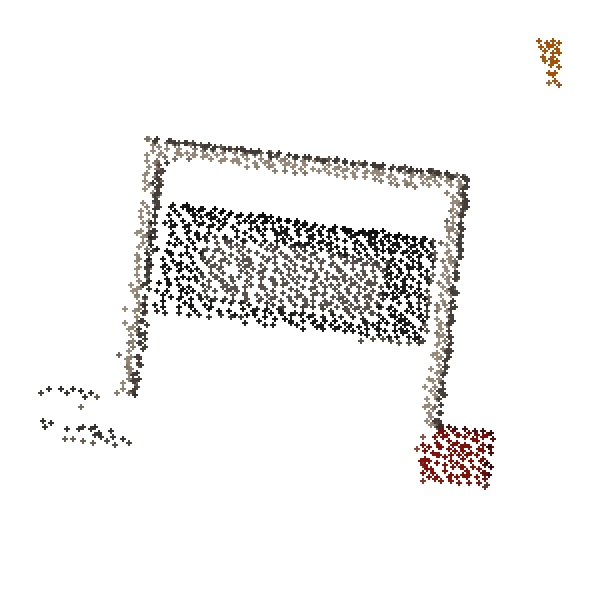

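```bash
cat > fitbay.py <<'E'
from h import *
from scipy.optimize import least_squares, minimize
def fit(n):
    c=load(n);W=cloud(c)
    near=(abs(W[...,0]-.58)<.13)&(abs(W[...,1]+.08)<.13)
    P=W[near&(W[...,2]>.0465)&(W[...,2]<.054)][:,:2]*1000
    rects=[(0,128,72.5,80.5),(0,128,-80.5,-72.5),(120,128,-80.5,80.5)]
    def res(p):
        t=p[2];d=P-p[:2];q=d@np.array([[np.cos(t),-np.sin(t)],[np.sin(t),np.cos(t)]])
        ds=[]
        for a,b,e,f in rects:
            dx=np.abs(q[:,0]-(a+b)/2)-(b-a)/2+1;dy=np.abs(q[:,1]-(e+f)/2)-(f-e)/2+1
            ds.append(np.hypot(np.maximum(dx,0),np.maximum(dy,0)))
        return np.minimum(np.minimum(*ds[:2]),ds[2])
    best=None
    for t in(-.05,-.1,-.15):
        r=least_squares(res,[520,-80,t],loss='soft_l1',f_scale=2,diff_step=1e-4)
        if best is None or r.cost<best.cost:best=r
    print(n,best.x.round(2),np.degrees(best.x[2]).round(2),best.cost/len(P),len(P))
    k=near&(W[...,2]>.040)&(W[...,2]<.0475)
    t=best.x[2];q=(W[...,:2]*1000-best.x[:2])@np.array([[np.cos(t),-np.sin(t)],[np.sin(t),np.cos(t)]])
    k&=(q[...,0]>5)&(q[...,0]<115)&(abs(q[...,1])<70)
    hsv=cv2.cvtColor(c['img'],cv2.COLOR_BGR2HSV); 
    print(' black in bay frame',rect(q[k]/1000),k.sum())
if __name__=='__main__':
    fit('scene0');fit('top0')
E
python3 fitbay.py
```

```text
scene0 [ 5.1799e+02 -6.9750e+01 -1.0000e-01] -5.99 29.396592004087385 630
 black in bay frame (array([74.6, -0.5]), array([136.6,  55.2]), 88.4) 601
top0 [ 4.848e+02 -7.027e+01 -2.000e-02] -1.33 34.575936403248235 535
 black in bay frame (array([61.8, -1.1]), array([135.2, 105.8]), 89.6) 312
```

```bash
sed -i 's/r=least_squares.*/r=minimize(lambda p:np.log1p((res([p[0],p[1],p[2]\/100])\/2)**2).sum(),[512,-80,t*100],method="Nelder-Mead",options=dict(initial_simplex=[[512,-80,t*100],[525,-80,t*100],[512,-70,t*100],[515,-75,t*100+5]],maxiter=2000)); r.x[2]\/=100; r.cost=r.fun/; s/abs(W\[...,1\]+.08)<.13/abs(W[...,1]+.08)<.1/;s/>.0465/>.0475/' fitbay.py; python3 fitbay.py
```

```text
scene0 [ 5.241e+02 -7.001e+01 -1.100e-01] -6.5 1.5500564888334898 460
 black in bay frame (array([68.5, -0.3]), array([136.6,  55.2]), 88.9) 601
top0 [ 5.2128e+02 -6.7720e+01 -1.1000e-01] -6.5 2.627835785947377 409
 black in bay frame (array([68.9, -0.6]), array([137.5,  55.3]), 88.9) 470
```

```bash
cat >> h.py <<'E'
TH=np.radians(-6.5); O=np.array([.5227,-.069])
def B(bx,by): return O+np.array([[np.cos(TH),-np.sin(TH)],[np.sin(TH),np.cos(TH)]])@np.array([bx,by])/1000
def toB(p): return 1000*np.array([[np.cos(TH),np.sin(TH)],[-np.sin(TH),np.cos(TH)]])@(np.array(p)[:2]-O)
def go(xy,z,yaw=None):
    "tool shift in cm & twist for TCP at xy,z with tool y at world yaw deg (pointing down)"
    from scipy.spatial.transform import Rotation as r
    s=ctrl.sense();R0=R(s['tcp_rot']);d=R0.T@(np.array([*xy,z])-s['tool_pos'])
    cur=np.degrees(np.arctan2(R0[1,1],R0[0,1]));
    if yaw is None: yaw=cur
    a=np.radians(yaw);Rt=np.array([[-np.sin(-a)*-1*-1,0,0]]*3)
    y=np.array([np.cos(a),np.sin(a),0]);zz=np.array([0,0,-1.]);x=np.cross(y,zz);Rt=np.stack([x,y,zz],1)
    tw=r.from_matrix(R0.T@Rt).as_rotvec()
    print('now',s['tool_pos'].round(4),'yaw',cur.round(2),'bay',toB(s['tool_pos']).round(1),'F',s['wrist_force'].round(1),'gap',round(float(s['finger_gap']),4),'t',round(float(s['clock']),2))
    print(' xyz cm',(d*100).round(2),'twist',tw.round(3))
E
python3 -c "
from h import *
go(B(18,0),.12,83.5)"
```

```text
now [0.2534 0.5709 0.2304] yaw 66.06 bay [-340.   605.3] F [ 0.3 -0.6 -0.3] gap 0.0854 t 0.1
 xyz cm [-52.29 -47.    11.12] twist [-0.002 -0.    -0.304]
```

>>> arm_command([
  {"xyz": [-52.3, -47, 11.1], "twist": [-0.002, 0, -0.304], "grip": 0},
  {"xyz": [-52.3, -47, 11.1], "twist": [-0.002, 0, -0.304], "grip": 0},
  {"xyz": [-52.3, -47, 11.1], "twist": [-0.002, 0, -0.304], "grip": 0},
  {"xyz": [-52.3, -47, 11.1], "twist": [-0.002, 0, -0.304], "grip": 0},
  {"xyz": [-52.3, -47, 11.1], "twist": [-0.002, 0, -0.304], "grip": 0},
  {"xyz": [-52.3, -47, 11.1], "twist": [-0.002, 0, -0.304], "grip": 0},
  {"xyz": [-52.3, -47, 11.1], "twist": [-0.002, 0, -0.304], "grip": 0},
  {"xyz": [-52.3, -47, 11.1], "twist": [-0.002, 0, -0.304], "grip": 0},
])

```text
clock: 0.9
tool_pos: [0.4152, 0.2086, 0.1685]
tcp_rot: [0.0, 0.057, 0.998, 0.001]
wrist_force: [1.8, 0.3, -0.1]
finger_gap: 0.0853
```

>>> arm_command([
  {"xyz": [0, 0, 0]},
])

```text
invalid input at $.motion[0]: expected keys xyz, twist, grip
```

```bash
python3 -c "
from h import *
go(B(18,0),.12,83.5)"
```

```text
now [0.4152 0.2086 0.1685] yaw 83.49 bay [-138.2  263.6] F [ 1.8  0.3 -0.1] gap 0.0853 t 0.9
 xyz cm [-15.63 -26.37   4.8 ] twist [ 0.002  0.    -0.   ]
```

>>> arm_command([
  {"xyz": [-15.6, -26.4, 4.8], "twist": [0.002, 0, 0], "grip": 0},
  {"xyz": [-15.6, -26.4, 4.8], "twist": [0.002, 0, 0], "grip": 0},
  {"xyz": [-15.6, -26.4, 4.8], "twist": [0.002, 0, 0], "grip": 0},
  {"xyz": [-15.6, -26.4, 4.8], "twist": [0.002, 0, 0], "grip": 0},
  {"xyz": [-15.6, -26.4, 4.8], "twist": [0.002, 0, 0], "grip": 0},
  {"xyz": [-15.6, -26.4, 4.8], "twist": [0.002, 0, 0], "grip": 0},
  {"xyz": [-15.6, -26.4, 4.8], "twist": [0.002, 0, 0], "grip": 0},
  {"xyz": [-15.6, -26.4, 4.8], "twist": [0.002, 0, 0], "grip": 0},
])

```text
clock: 1.7
tool_pos: [0.5397, -0.072, 0.1196]
tcp_rot: [-0.001, 0.059, 0.998, -0.001]
wrist_force: [-0.2, 1.0, -0.4]
finger_gap: 0.0856
```

```bash
python3 -c "
from h import *
go(B(18,0),.005,83.5)
c=cap('top','top1');d=cap('scene','scene1')
a=cv2.resize(c['img'][130:250,200:360],None,fx=3,fy=3);b=cv2.resize(d['img'][130:290,190:350],None,fx=2.25,fy=2.25)
cv2.imwrite('pics/p1.png',np.vstack([np.pad(a,((0,0),(0,0),(0,0))),np.pad(b,((0,0),(0,120),(0,0)))])[:600])
cv2.imwrite('pics/p1.png',cv2.resize(np.hstack([cv2.resize(a,(400,300)),cv2.resize(b,(360,300)) ]),None,fx=1,fy=1))
"
```

```text
now [ 0.5397 -0.072   0.1196] yaw 83.22 bay [17.2 -1. ] F [-0.2  1.  -0.4] gap 0.0856 t 1.7
 xyz cm [-0.09  0.12 11.46] twist [-0.002 -0.001 -0.005]
```

View pics/p1.png

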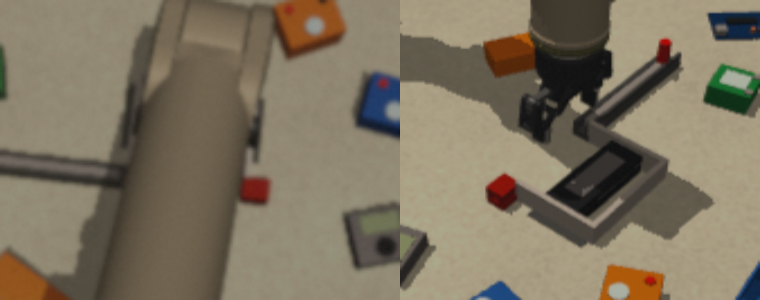

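>>> arm_command([
  {"xyz": [-0.1, 0.1, 5], "twist": [-0.002, 0, 0], "grip": 0},
  {"xyz": [-0.1, 0.1, 9], "twist": [-0.002, 0, 0], "grip": 0},
  {"xyz": [-0.1, 0.1, 11.2], "twist": [-0.002, 0, 0], "grip": 0},
  {"xyz": [-0.1, 0.1, 11.2], "twist": [-0.002, 0, 0], "grip": 0},
])

```text
clock: 2.2
tool_pos: [0.5383, -0.0655, 0.0055]
tcp_rot: [-0.003, 0.055, 0.998, 0.001]
wrist_force: [-0.6, -0.5, -0.2]
finger_gap: 0.0854
```

```bash
python3 -c "
from h import *
go(B(52,0),.008,83.5)
d=cap('scene','scene2')
crop(d,210,130,330,270,4,'p2')
"
```

```text
now [ 0.5383 -0.0655  0.0055] yaw 83.68 bay [15.1  5.3] F [-0.6 -0.5 -0.2] gap 0.0854 t 2.2
 xyz cm [-3.69 -0.54 -0.28] twist [ 0.002 -0.006  0.003]
```

View pics/p2.png

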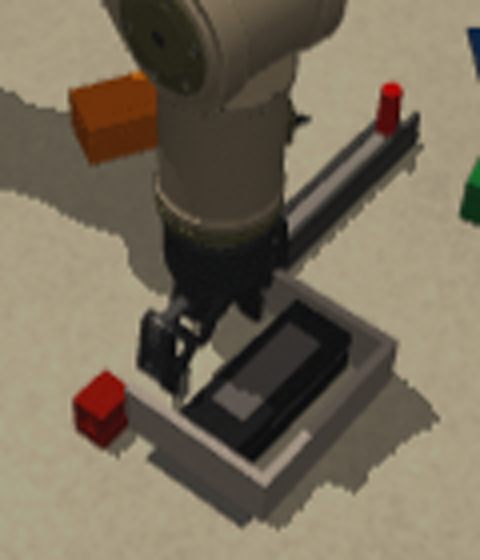

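>>> arm_command([
  {"xyz": [0, 0, 0], "twist": [0, 0, 0], "grip": 0},
  {"xyz": [0, 0, 0], "twist": [0, 0, 0], "grip": 0},
])

```text
clock: 2.45
tool_pos: [0.5426, -0.0679, 0.0104]
tcp_rot: [0.002, 0.056, 0.998, 0.001]
wrist_force: [-1.0, -0.6, 0.5]
finger_gap: 0.0856
```

```bash
python3 -c "
from h import *
go(B(52,0),.008,83.5)
"
```

```text
now [ 0.5426 -0.0679  0.0104] yaw 83.53 bay [19.7  3.4] F [-1.  -0.6  0.5] gap 0.0856 t 2.45
 xyz cm [-3.23 -0.34  0.25] twist [0.003 0.004 0.001]
```

>>> arm_command([
  {"xyz": [0, -0.2, 0], "twist": [0, 0, 0], "grip": 0},
  {"xyz": [-0.5, -0.3, 0.1], "twist": [0, 0, 0], "grip": 0},
  {"xyz": [-1.2, -0.3, 0.1], "twist": [0, 0, 0], "grip": 0},
  {"xyz": [-1.9, -0.3, 0.1], "twist": [0, 0, 0], "grip": 0},
  {"xyz": [-2.6, -0.3, 0.1], "twist": [0, 0, 0], "grip": 0},
  {"xyz": [-3.2, -0.3, 0.1], "twist": [0, 0, 0], "grip": 0},
  {"xyz": [-3.2, -0.3, 0.1], "twist": [0, 0, 0], "grip": 0},
  {"xyz": [-3.2, -0.3, 0.1], "twist": [0, 0, 0], "grip": 0},
])

```text
clock: 3.25
tool_pos: [0.5728, -0.0752, 0.0072]
tcp_rot: [0.0, 0.057, 0.998, 0.001]
wrist_force: [-0.6, -0.3, -0.4]
finger_gap: 0.0857
```

```bash
python3 -c "
from h import *
go(B(56,0),.008,83.5)
d=cap('scene','scene3')
crop(d,210,130,330,270,4,'p3')
"
```

```text
now [ 0.5728 -0.0752  0.0072] yaw 83.47 bay [50.5 -0.5] F [-0.6 -0.3 -0.4] gap 0.0857 t 3.25
 xyz cm [-0.55  0.05 -0.08] twist [ 0.002  0.    -0.   ]
```

View pics/p3.png

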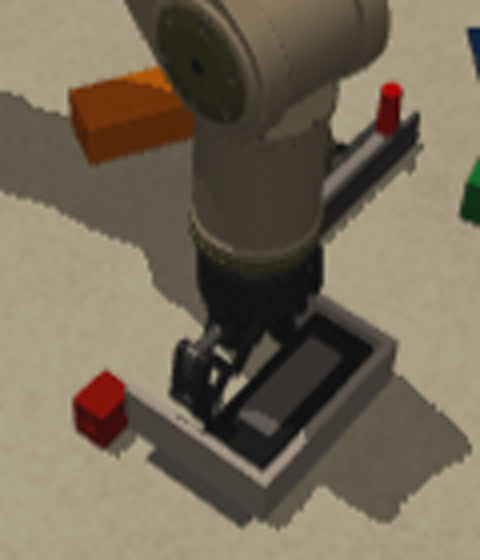

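Black is nearly at the back wall (small gap). I'll push a little more while watching the force.

>>> arm_command([
  {"xyz": [-0.4, 0, 0], "twist": [0, 0, 0], "grip": 0},
  {"xyz": [-0.7, 0, 0], "twist": [0, 0, 0], "grip": 0},
  {"xyz": [-0.7, 0, 0], "twist": [0, 0, 0], "grip": 0},
])

```text
clock: 3.6
tool_pos: [0.5768, -0.0756, 0.0069]
tcp_rot: [-0.003, 0.057, 0.998, 0.001]
wrist_force: [-13.4, 2.9, 8.3]
finger_gap: 0.0854
```

```bash
python3 -c "
from h import *
go(np.array([.614,-.340]),.13,-17)
"
```

```text
now [ 0.5768 -0.0756  0.0069] yaw 83.44 bay [54.5 -0.4] F [-13.4   2.9   8.3] gap 0.0854 t 3.6
 xyz cm [ -6.65 -25.81 -12.42] twist [-0.003 -0.006  1.753]
```

>>> arm_command([
  {"xyz": [2, 0, 0], "twist": [0, 0, 0], "grip": 0},
  {"xyz": [2, 0, -4], "twist": [0, 0, 0], "grip": 0},
  {"xyz": [2, 0, -9], "twist": [0, 0, 0], "grip": 0},
  {"xyz": [0, -3, -12.4], "twist": [0, 0, 0.15], "grip": 0},
  {"xyz": [-6.6, -25.8, -12.4], "twist": [0, 0, 1.753], "grip": 0},
  {"xyz": [-6.6, -25.8, -12.4], "twist": [0, 0, 1.753], "grip": 0},
  {"xyz": [-6.6, -25.8, -12.4], "twist": [0, 0, 1.753], "grip": 0},
  {"xyz": [-6.6, -25.8, -12.4], "twist": [0, 0, 1.753], "grip": 0},
])

```text
clock: 4.4
tool_pos: [0.6104, -0.3047, 0.1315]
tcp_rot: [0.001, 0.421, 0.907, 0.001]
wrist_force: [0.7, -1.3, 0.9]
finger_gap: 0.0856
```

```bash
python3 -c "
from h import *
go(np.array([.614,-.340]),.13,-17)
"
```

```text
now [ 0.6104 -0.3047  0.1315] yaw 40.23 bay [ 113.8 -224.3] F [ 0.7 -1.3  0.9] gap 0.0856 t 4.4
 xyz cm [-2.93 -2.    0.15] twist [ 0.002 -0.001  0.999]
```

>>> arm_command([
  {"xyz": [-2.9, -2, 0.1], "twist": [0, 0, 1], "grip": 0},
  {"xyz": [-2.9, -2, 0.1], "twist": [0, 0, 1], "grip": 0},
  {"xyz": [-2.9, -2, 0.1], "twist": [0, 0, 1], "grip": 0},
  {"xyz": [-2.9, -2, 0.1], "twist": [0, 0, 1], "grip": 0},
  {"xyz": [-2.9, -2, 0.1], "twist": [0, 0, 1], "grip": 0},
  {"xyz": [-2.9, -2, 0.1], "twist": [0, 0, 1], "grip": 0},
  {"xyz": [-2.9, -2, 0.1], "twist": [0, 0, 1], "grip": 0},
  {"xyz": [-2.9, -2, 0.1], "twist": [0, 0, 1], "grip": 0},
])

```text
clock: 5.2
tool_pos: [0.6136, -0.3379, 0.1298]
tcp_rot: [-0.0, 0.803, 0.596, 0.001]
wrist_force: [-0.1, 0.8, -0.4]
finger_gap: 0.0853
```

```bash
python3 -c "
from h import *
go(np.array([.614,-.340]),.01,-17)
d=cap('scene','scene4');crop(d,190,170,330,330,3.7,'p4')
import fitbay
fitbay.fit('scene4')
"
```

```text
now [ 0.6136 -0.3379  0.1298] yaw -16.83 bay [ 120.8 -256.8] F [-0.1  0.8 -0.4] gap 0.0853 t 5.2
 xyz cm [-0.21  0.09 11.98] twist [ 0.    -0.002  0.003]
scene4 [ 5.2315e+02 -6.9620e+01 -1.2000e-01] -6.64 1.328294936278153 445
 black in bay frame (array([91.2,  0.4]), array([ 47.6, 137.1]), 0.4) 529
```

View pics/p4.png

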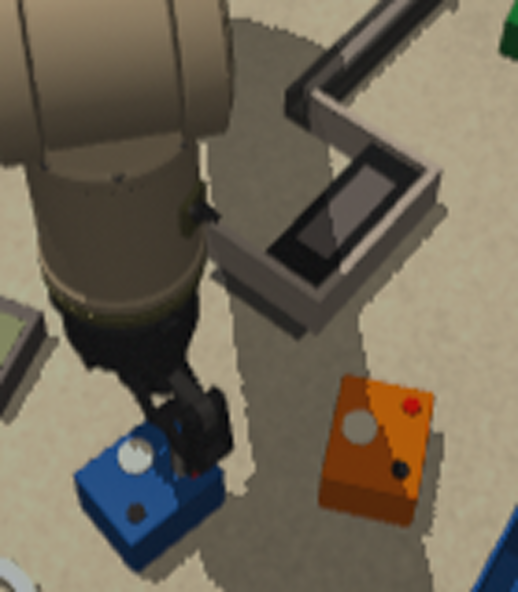

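>>> arm_command([
  {"xyz": [-0.2, 0.1, 0], "twist": [0, 0, 0], "grip": 0},
  {"xyz": [-0.2, 0.1, 4], "twist": [0, 0, 0], "grip": 0},
  {"xyz": [-0.2, 0.1, 8], "twist": [0, 0, 0], "grip": 0},
  {"xyz": [-0.2, 0.1, 11], "twist": [0, 0, 0], "grip": 0},
  {"xyz": [-0.2, 0.1, 12.3], "twist": [0, 0, 0], "grip": 0},
  {"xyz": [-0.2, 0.1, 12.3], "twist": [0, 0, 0], "grip": 0},
  {"xyz": [-0.2, 0.1, 12.3], "twist": [0, 0, 0], "grip": 120},
  {"xyz": [-0.2, 0.1, 12.3], "twist": [0, 0, 0], "grip": 120},
], newtons=40)

```text
clock: 6.05
tool_pos: [0.6145, -0.3412, 0.0095]
tcp_rot: [0.001, 0.803, 0.596, 0.001]
wrist_force: [0.3, 0.7, -3.8]
finger_gap: 0.0657
```

>>> arm_command([
  {"xyz": [0, 0, 0], "twist": [0, 0, 0], "grip": 120},
  {"xyz": [0, 0, 0], "twist": [0, 0, 0], "grip": 120},
  {"xyz": [0, 0, 0], "twist": [0, 0, 0], "grip": 120},
])

```text
clock: 6.35
tool_pos: [0.6145, -0.3411, 0.0094]
tcp_rot: [0.001, 0.803, 0.596, 0.001]
wrist_force: [-1.4, 0.2, 6.9]
finger_gap: 0.0653
```

```bash
python3 -c "
from h import *
go(B(0,-31),.12,-6.6)
d=cap('scene','scene5');crop(d,190,170,330,330,3.7,'p5')
"
```

```text
now [ 0.6145 -0.3411  0.0094] yaw -16.78 bay [ 122. -260.] F [-1.4  0.2  6.9] gap 0.0653 t 6.35
 xyz cm [ 20.37 -16.06 -11.09] twist [ 0.003 -0.001 -0.178]
```

View pics/p5.png

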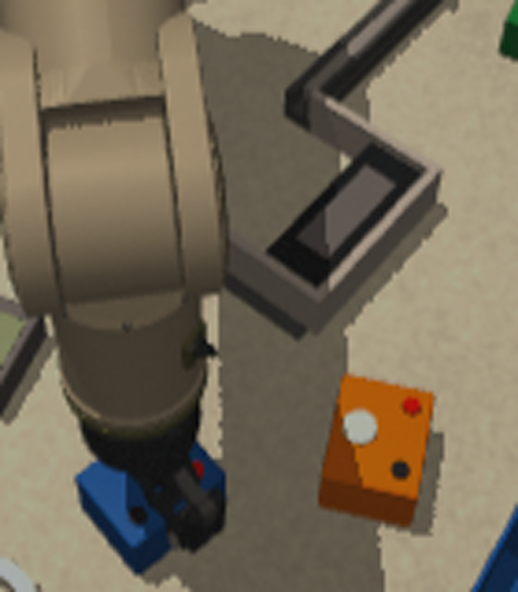

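>>> arm_command([
  {"xyz": [0, 0, -3], "twist": [0, 0, 0], "grip": 120},
  {"xyz": [0, 0, -8], "twist": [0, 0, 0], "grip": 120},
  {"xyz": [5, -4, -11], "twist": [0, 0, -0.1], "grip": 120},
  {"xyz": [20.3, -16, -11], "twist": [0, 0, -0.178], "grip": 120},
  {"xyz": [20.3, -16, -11], "twist": [0, 0, -0.178], "grip": 120},
  {"xyz": [20.3, -16, -11], "twist": [0, 0, -0.178], "grip": 120},
  {"xyz": [20.3, -16, -11], "twist": [0, 0, -0.178], "grip": 120},
  {"xyz": [20.3, -16, -11], "twist": [0, 0, -0.178], "grip": 120},
])

```text
clock: 7.2
tool_pos: [0.5175, -0.0927, 0.1169]
tcp_rot: [-0.003, 0.744, 0.668, 0.002]
wrist_force: [0.5, 0.2, -4.5]
finger_gap: 0.0655
```

>>> arm_command([
  {"xyz": [0, 0, 0], "twist": [0, 0, 0], "grip": 120},
  {"xyz": [0, 0, 0], "twist": [0, 0, 0], "grip": 120},
])

```text
clock: 7.4
tool_pos: [0.5193, -0.0997, 0.1179]
tcp_rot: [-0.0, 0.746, 0.666, 0.001]
wrist_force: [-0.3, -0.7, -4.8]
finger_gap: 0.0658
```

```bash
python3 -c "
from h import *
go(B(0,-31),.12,-6.6)
d=cap('scene','scene6');crop(d,190,130,330,290,3.7,'p6')
"
```

```text
now [ 0.5193 -0.0997  0.1179] yaw -6.55 bay [  0.  -30.9] F [-0.3 -0.7 -4.8] gap 0.0658 t 7.4
 xyz cm [-0.01 -0.   -0.21] twist [ 0.001 -0.002  0.001]
```

View pics/p6.png

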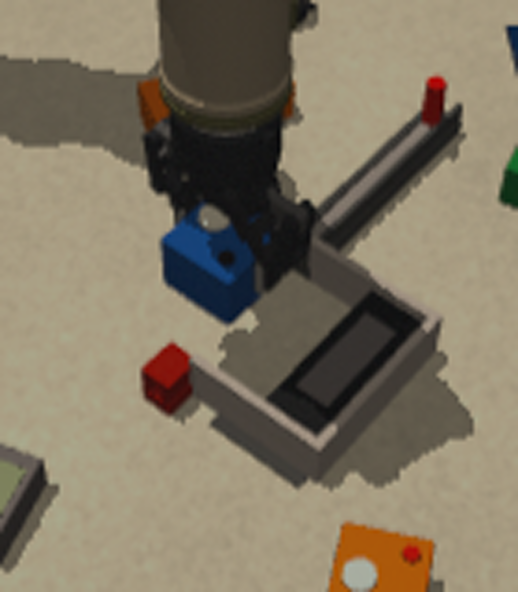

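```bash
cat >> h.py <<'E'
def boxpts(n,col,orig=(.5236,-.0698)):
    global O; O2=np.array(orig); c=load(n);W=cloud(c);m=masks(c)[col]
    q=W-np.array([*orig,0]);M=np.array([[np.cos(TH),-np.sin(TH)],[np.sin(TH),np.cos(TH)]]);xy=q[...,:2]@M*1000
    k=m&(abs(xy[...,0]-30)<110)&(abs(xy[...,1])<130)&(W[...,2]>.01)
    return np.column_stack([xy[k],W[k][:,2]*1000])
E
python3 -c "
from h import *
P=boxpts('scene6','blue');print(len(P))
zt=np.percentile(P[:,2],98);print('z',P[:,2].min(),zt)
f=P[P[:,2]<zt-12]
r=f[np.abs(f[:,1]-np.percentile(f[:,1],20))<6]; print('side y pct',np.percentile(f[:,1],[2,10,25,50,75,90]).round(1), 'x',np.percentile(f[:,0],[2,25,50,75,98]).round(1))
# fit right face: points with x between
s=f[(f[:,0]<20)]
s=s[s[:,1]<np.median(s[:,1])+5]
print(np.polyfit(s[:,0],s[:,1],1),np.median(s[:,1]),len(s))
print(rect(P[P[:,2]>zt-8]/1000))
"
```

```text
485
z 116.34586541346093 165.24553689879008
side y pct [-71.8 -71.4 -70.9 -70.  -66.5 -52.8] x [-24.6  -4.   16.3  32.8  34.5]
[ 1.34245929e-03 -7.05007473e+01] -70.49834831742304 102
(array([  2.2, -40.5]), array([63.4, 69.7]), 88.4)
```

>>> arm_command([
  {"xyz": [0.15, -0.3, 3], "twist": [0, 0, 0], "grip": 120},
  {"xyz": [0.15, -0.3, 6], "twist": [0, 0, 0], "grip": 120},
  {"xyz": [0.15, -0.3, 8.5], "twist": [0, 0, 0], "grip": 120},
  {"xyz": [0.15, -0.3, 9.8], "twist": [0, 0, 0], "grip": 120},
  {"xyz": [0.15, -0.3, 10.4], "twist": [0, 0, 0], "grip": 120},
  {"xyz": [0.15, -0.3, 10.8], "twist": [0, 0, 0], "grip": 120},
  {"xyz": [0.15, -0.3, 10.8], "twist": [0, 0, 0], "grip": 120},
])

```text
clock: 8.15
tool_pos: [0.517, -0.0984, 0.01]
tcp_rot: [0.0, 0.747, 0.665, 0.001]
wrist_force: [0.3, 0.3, -4.1]
finger_gap: 0.0656
```

```bash
python3 -c "
from h import *
go(B(0,-31),.12,-6.6)
d=cap('scene','scene7');crop(d,190,130,330,290,3.7,'p7')
P=boxpts('scene7','blue');zt=np.percentile(P[:,2],98)
print(zt,rect(P[P[:,2]>zt-8]/1000)); print(P[:,0].max(),np.percentile(P[:,1],[1,3]))
"
```

```text
now [ 0.517  -0.0984  0.01  ] yaw -6.63 bay [ -2.3 -29.8] F [ 0.3  0.3 -4.1] gap 0.0656 t 8.15
 xyz cm [ -0.1    0.25 -11.  ] twist [ 0.002 -0.002 -0.   ]
72.98871648782585 (array([ 29.6, -39.5]), array([12.3, 17.1]), 9.9)
34.920633051124575 [-69.74222406 -69.04216157]
```

View pics/p7.png

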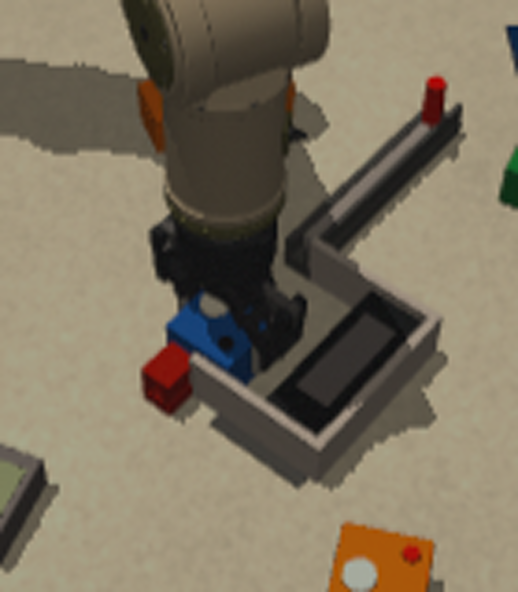

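>>> arm_command([
  {"xyz": [0, 0, 0.1], "twist": [0, 0, 0], "grip": 120},
  {"xyz": [0, 0, 0.2], "twist": [0, 0, 0], "grip": 120},
  {"xyz": [0, 0, 0.2], "twist": [0, 0, 0], "grip": 120},
])

```text
clock: 8.5
tool_pos: [0.5171, -0.0977, 0.0093]
tcp_rot: [-0.0, 0.747, 0.665, 0.002]
wrist_force: [-6.3, 1.8, 13.1]
finger_gap: 0.0657
```

>>> arm_command([
  {"xyz": [0, 0, 0], "twist": [0, 0, 0], "grip": 0},
  {"xyz": [0, 0, 0], "twist": [0, 0, 0], "grip": 0},
  {"xyz": [0, 0, 0], "twist": [0, 0, 0], "grip": 0},
  {"xyz": [0, 0, -3], "twist": [0, 0, 0], "grip": 0},
  {"xyz": [0, 0, -7], "twist": [0, 0, 0], "grip": 0},
  {"xyz": [0, -2, -10], "twist": [0, 0, -0.15], "grip": 0},
  {"xyz": [0, -5.4, -10], "twist": [0, 0, -0.3], "grip": 135},
  {"xyz": [0, -5.4, -10], "twist": [0, 0, -0.45], "grip": 135},
])

```text
clock: 9.3
tool_pos: [0.4595, -0.0916, 0.1076]
tcp_rot: [-0.001, 0.577, 0.816, 0.002]
wrist_force: [-0.9, 0.4, -0.6]
finger_gap: 0.059
```

```bash
python3 -c "
from h import *
go(B(-60,-33),.1,83.5)
"
```

```text
now [ 0.4595 -0.0916  0.1076] yaw 19.47 bay [-60.3 -29.6] F [-0.9  0.4 -0.6] gap 0.059 t 9.3
 xyz cm [-0.32 -0.13  0.76] twist [ 0.004 -0.003 -1.118]
```

>>> arm_command([
  {"xyz": [-0.3, -0.1, 0.8], "twist": [0, 0, -1.118], "grip": 135},
  {"xyz": [-0.3, -0.1, 0.8], "twist": [0, 0, -1.118], "grip": 135},
  {"xyz": [-0.3, -0.1, 0.8], "twist": [0, 0, -1.118], "grip": 135},
  {"xyz": [-0.3, -0.1, 0.8], "twist": [0, 0, -1.118], "grip": 135},
  {"xyz": [-0.3, -0.1, 0.8], "twist": [0, 0, -1.118], "grip": 135},
  {"xyz": [-0.3, -0.1, 0.8], "twist": [0, 0, -1.118], "grip": 135},
  {"xyz": [-0.3, -0.1, 4.8], "twist": [0, 0, -1.118], "grip": 135},
  {"xyz": [-0.3, -0.1, 8.8], "twist": [0, 0, -1.118], "grip": 135},
])

```text
clock: 10.1
tool_pos: [0.4644, -0.0945, 0.0195]
tcp_rot: [0.002, 0.056, 0.998, 0.001]
wrist_force: [1.2, 1.5, -0.1]
finger_gap: 0.0405
```

```bash
python3 -c "
from h import *
go(B(-46,-33),.012,83.5)
d=cap('scene','scene8');crop(d,190,130,330,290,3.7,'p8')
P=boxpts('scene8','blue')
k=P[(P[:,2]>47)&(P[:,2]<60)];print(rect(k/1000),P[:,0].max())
"
```

```text
now [ 0.4644 -0.0945  0.0195] yaw 83.61 bay [-55.1 -32. ] F [ 1.2  1.5 -0.1] gap 0.0405 t 10.1
 xyz cm [-0.9  -0.11  0.75] twist [0.003 0.004 0.002]
(array([ -0.8, -29.6]), array([80. , 66.1]), 89.7) 33.09056849379251
```

View pics/p8.png

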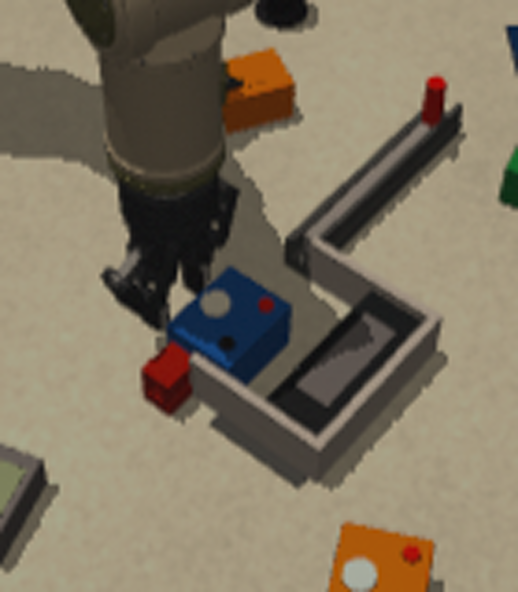

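>>> arm_command([
  {"xyz": [-0.3, 0.3, 0.7], "twist": [0, 0, 0], "grip": 135},
  {"xyz": [-1, 0.3, 0.7], "twist": [0, 0, 0], "grip": 135},
  {"xyz": [-1.8, 0.3, 0.7], "twist": [0, 0, 0], "grip": 135},
  {"xyz": [-2.6, 0.3, 0.7], "twist": [0, 0, 0], "grip": 135},
  {"xyz": [-3.4, 0.3, 0.7], "twist": [0, 0, 0], "grip": 135},
  {"xyz": [-4.1, 0.3, 0.7], "twist": [0, 0, 0], "grip": 135},
  {"xyz": [-4.1, 0.3, 0.7], "twist": [0, 0, 0], "grip": 135},
])

```text
clock: 10.85
tool_pos: [0.5054, -0.0966, 0.0128]
tcp_rot: [0.001, 0.059, 0.998, 0.001]
wrist_force: [-0.2, -0.7, 0.0]
finger_gap: 0.0402
```

```bash
python3 -c "
from h import *
go(B(-10,-28),.012,83.5)
d=cap('scene','scene9');crop(d,190,130,330,290,3.7,'p9')
P=boxpts('scene9','blue')
k=P[(P[:,2]>47)&(P[:,2]<60)];print(rect(k/1000),P[:,0].max())
"
```

```text
now [ 0.5054 -0.0966  0.0128] yaw 83.27 bay [-14.  -29.4] F [-0.2 -0.7  0. ] gap 0.0402 t 10.85
 xyz cm [-0.4   0.14  0.08] twist [ 0.002  0.002 -0.004]
(array([ 32.8, -29.7]), array([80.2, 67.6]), 88.4) 66.37843547423645
```

View pics/p9.png

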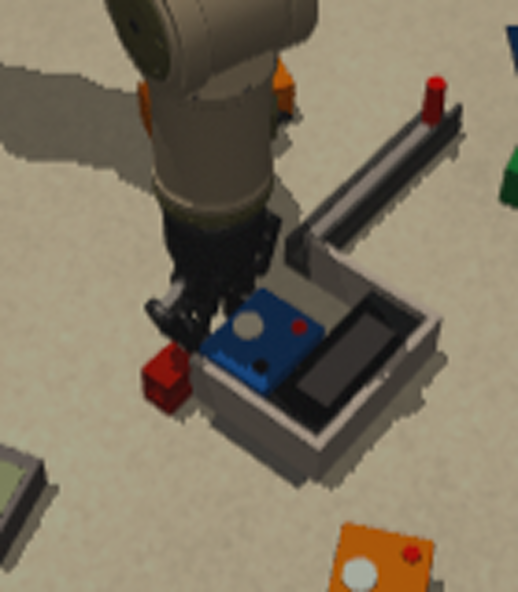

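>>> arm_command([
  {"xyz": [-0.3, 0.1, 0], "twist": [0, 0, 0], "grip": 135},
  {"xyz": [-0.5, 0.1, 0], "twist": [0, 0, 0], "grip": 135},
  {"xyz": [-0.5, 0.1, 0], "twist": [0, 0, 0], "grip": 135},
])

```text
clock: 11.2
tool_pos: [0.507, -0.0958, 0.0117]
tcp_rot: [-0.002, 0.059, 0.998, 0.001]
wrist_force: [-6.8, 0.2, 1.4]
finger_gap: 0.0403
```

```bash
python3 -c "
from h import *
go(B(33,40),.08,83.5)
"
```

```text
now [ 0.507  -0.0958  0.0117] yaw 83.24 bay [-12.6 -28.4] F [-6.8  0.2  1.4] gap 0.0403 t 11.2
 xyz cm [-4.5   6.88 -6.84] twist [ 0.002 -0.004 -0.005]
```

Flush against black. Next I rise, shift left, close the jaws, descend, and nudge blue to the right wall.

>>> arm_command([
  {"xyz": [1, 0.5, 0], "twist": [0, 0, 0], "grip": 135},
  {"xyz": [1, 0.5, -4], "twist": [0, 0, 0], "grip": 255},
  {"xyz": [1, 2, -8.3], "twist": [0, 0, 0], "grip": 255},
  {"xyz": [-2, 6.5, -8.3], "twist": [0, 0, 0], "grip": 255},
  {"xyz": [-4.5, 7, -8.3], "twist": [0, 0, 0], "grip": 255},
  {"xyz": [-4.5, 7, -8.3], "twist": [0, 0, 0], "grip": 255},
  {"xyz": [-4.5, 7, -8.3], "twist": [0, 0, 0], "grip": 255},
  {"xyz": [-4.5, 7, -5], "twist": [0, 0, 0], "grip": 255},
])

```text
clock: 12.0
tool_pos: [0.5641, -0.0331, 0.0659]
tcp_rot: [0.004, 0.06, 0.998, 0.001]
wrist_force: [-0.0, -0.4, -1.0]
finger_gap: -0.0004
```

>>> arm_command([
  {"xyz": [0, 0, 2], "twist": [0, 0, 0], "grip": 255},
  {"xyz": [0, 0, 4.5], "twist": [0, 0, 0], "grip": 255},
  {"xyz": [0, 0, 4.5], "twist": [0, 0, 0], "grip": 255},
])

```text
clock: 12.3
tool_pos: [0.5582, -0.0325, 0.0147]
tcp_rot: [-0.003, 0.06, 0.998, 0.001]
wrist_force: [-0.3, 0.1, -0.1]
finger_gap: 0.0004
```

```bash
python3 -c "
from h import *
go(B(33,25),.015,83.5)
d=cap('scene','scene10');crop(d,190,130,330,290,3.7,'p10')
P=boxpts('scene10','blue')
k=P[(P[:,2]>47)&(P[:,2]<60)];print(rect(k/1000),P[:,0].max())
"
```

```text
now [ 0.5582 -0.0325  0.0147] yaw 83.17 bay [31.2 40.3] F [-0.3  0.1 -0.1] gap 0.0004 t 12.3
 xyz cm [-0.19 -1.53 -0.04] twist [ 0.001 -0.006 -0.006]
(array([ 33.7, -29.7]), array([79.9, 66.8]), 89.5) 67.3988681173007
```

View pics/p10.png

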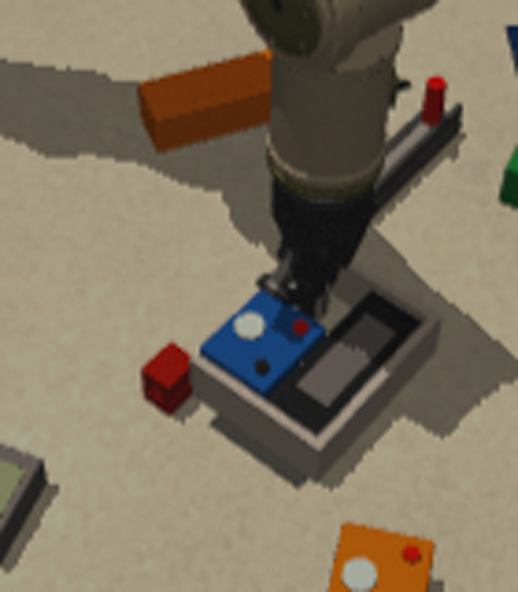

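>>> arm_command([
  {"xyz": [-0.1, -0.8, 0], "twist": [0, 0, 0], "grip": 255},
  {"xyz": [-0.1, -1.4, 0], "twist": [0, 0, 0], "grip": 255},
  {"xyz": [-0.1, -1.8, 0], "twist": [0, 0, 0], "grip": 255},
  {"xyz": [-0.1, -1.8, 0], "twist": [0, 0, 0], "grip": 255},
])

```text
clock: 12.75
tool_pos: [0.5615, -0.0499, 0.0188]
tcp_rot: [0.001, 0.059, 0.998, 0.002]
wrist_force: [1.7, 2.4, 2.1]
finger_gap: 0.0
```

>>> arm_command([
  {"xyz": [0, -0.2, 0], "twist": [0, 0, 0], "grip": 255},
  {"xyz": [0, -0.3, 0], "twist": [0, 0, 0], "grip": 255},
  {"xyz": [0, -0.3, 0], "twist": [0, 0, 0], "grip": 255},
])

```text
clock: 13.05
tool_pos: [0.5615, -0.0499, 0.0187]
tcp_rot: [0.001, 0.057, 0.998, 0.003]
wrist_force: [-0.7, 10.3, 7.6]
finger_gap: -0.0001
```

```bash
python3 -c "
from h import *
go(B(33,25),.015,83.5)
d=cap('scene','scene11')
P=boxpts('scene11','blue')
k=P[(P[:,2]>47)&(P[:,2]<60)];print(rect(k/1000),P[:,0].max())
"
```

```text
now [ 0.5615 -0.0499  0.0187] yaw 83.41 bay [36.4 23.3] F [-0.7 10.3  7.6] gap -0.0001 t 13.05
 xyz cm [0.34 0.16 0.37] twist [ 0.006  0.002 -0.002]
(array([ 34. , -30.6]), array([66.2, 81.6]), 1.7) 66.87242697174344
```

```bash
python3 -c "
from h import *
d=load('scene11');crop(d,230,190,310,250,9,'p11')
P=boxpts('scene11','blue')
import fitbay;fitbay.fit('scene11')
k=P[(P[:,2]>47)&(P[:,2]<56)]
for x in (5,15,25,35,45,55): s=k[abs(k[:,0]-x)<4]; print(x,s[:,1].min().round(1),s[:,1].max().round(1))
"
```

```text
scene11 [ 5.233e+02 -6.574e+01 -1.400e-01] -8.22 2.58548570856613 678
 black in bay frame (array([79.6,  0.1]), array([ 70. , 139.8]), 0.7) 537
5 -69.2 -11.1
15 -70.8 -9.6
25 -70.6 -10.7
35 -69.7 -5.5
45 -68.5 10.6
55 -68.6 6.1
```

View pics/p11.png

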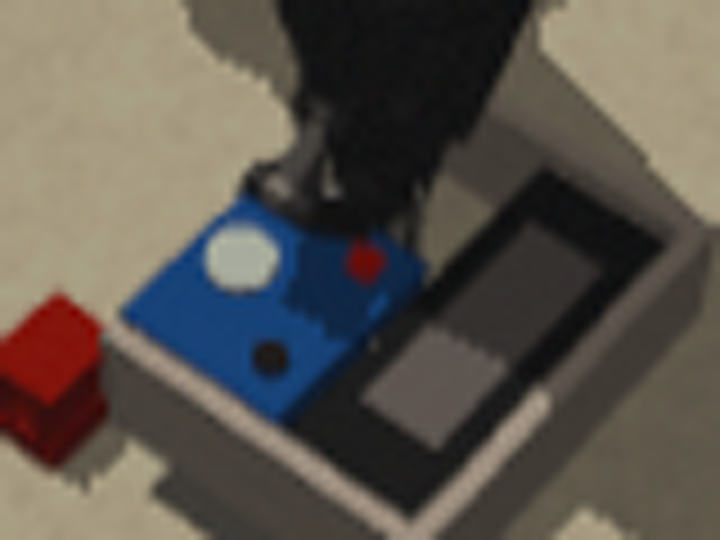

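>>> arm_command([
  {"xyz": [0.2, 0.7, 0], "twist": [0, 0, 0], "grip": 255},
  {"xyz": [0.2, 0.7, -1.5], "twist": [0, 0, 0], "grip": 255},
  {"xyz": [0.2, 0.7, -1.8], "twist": [0, 0, 0], "grip": 255},
  {"xyz": [0.2, 0.2, -1.8], "twist": [0, 0, 0], "grip": 255},
  {"xyz": [0.2, -0.2, -1.8], "twist": [0, 0, 0], "grip": 255},
  {"xyz": [0.2, -0.5, -1.8], "twist": [0, 0, 0], "grip": 255},
  {"xyz": [0.2, -0.5, -1.8], "twist": [0, 0, 0], "grip": 255},
])

```text
clock: 13.8
tool_pos: [0.5593, -0.0505, 0.0368]
tcp_rot: [0.001, 0.056, 0.998, 0.005]
wrist_force: [-1.6, 21.4, 13.7]
finger_gap: -0.0
```

```bash
python3 -c "
from h import *
go(B(33,20),.033,83.5)
d=cap('scene','scene12');crop(d,230,190,310,250,9,'p12')
P=boxpts('scene12','blue')
k=P[(P[:,2]>47)&(P[:,2]<56)];print(rect(k/1000))
for x in (5,15,25,35,45,55): s=k[abs(k[:,0]-x)<4]; print(x,s[:,1].min().round(1),s[:,1].max().round(1))
"
```

```text
now [ 0.5593 -0.0505  0.0368] yaw 83.6 bay [34.3 22.6] F [-1.6 21.4 13.7] gap -0.0 t 13.8
 xyz cm [ 0.13 -0.26  0.37] twist [0.011 0.001 0.002]
(array([ 34.5, -31.4]), array([65.5, 78.9]), 0.4)
5 -69.7 -1.8
15 -69.3 -1.2
25 -70.1 6.7
35 -69.5 8.1
45 -70.8 5.9
55 -69.6 5.8
```

View pics/p12.png

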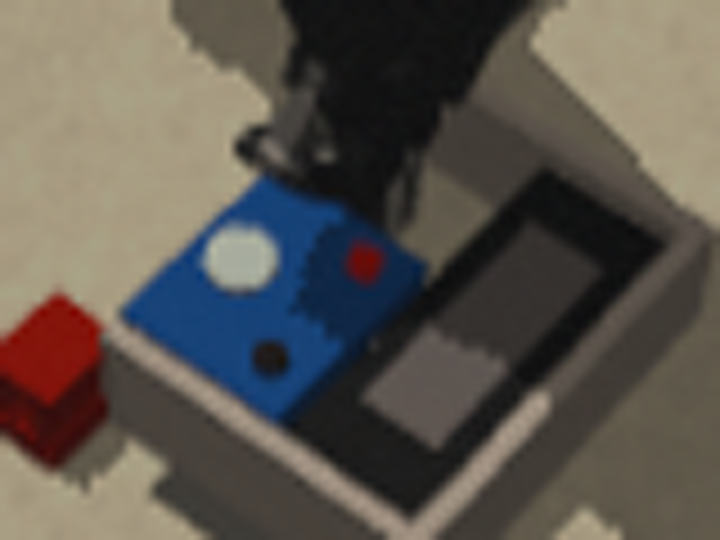

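>>> arm_command([
  {"xyz": [0, 0.8, -1], "twist": [0, 0, 0], "grip": 255},
  {"xyz": [0, 0.8, -5], "twist": [0, 0, 0], "grip": 255},
  {"xyz": [0, 0.8, -9.5], "twist": [0, 0, 0.15], "grip": 0},
  {"xyz": [0, 5, -9.5], "twist": [0, 0, 0.3], "grip": 0},
  {"xyz": [0, 10, -9.5], "twist": [0, 0, 0.45], "grip": 0},
  {"xyz": [0, 15, -9.5], "twist": [0, 0, 0.6], "grip": 0},
  {"xyz": [0, 20, -9.5], "twist": [0, 0, 0.75], "grip": 0},
  {"xyz": [-5, 24, -9.5], "twist": [0, 0, 0.9], "grip": 0},
])

```text
clock: 14.65
tool_pos: [0.6198, 0.1726, 0.1303]
tcp_rot: [-0.003, 0.486, 0.874, 0.001]
wrist_force: [0.4, 0.8, 1.4]
finger_gap: 0.085
```

```bash
python3 -c "
from h import *
go(np.array([.6587,.2045]),.13,5.5)
d=cap('scene','scene13');crop(d,210,150,370,270,4.5,'p13')
W=cloud(d);q=boxpts('scene13','blue');k=q[(q[:,2]>47)&(q[:,2]<56)];print(rect(k/1000))
import fitbay;fitbay.fit('scene13')
"
```

```text
now [0.6198 0.1726 0.1303] yaw 31.89 bay [ 69.1 251. ] F [0.4 0.8 1.4] gap 0.085 t 14.65
 xyz cm [0.66 4.99 0.03] twist [-0.002 -0.006  0.461]
(array([ 34. , -31.3]), array([78.6, 65.1]), 89.8)
scene13 [ 5.2353e+02 -6.6360e+01 -1.4000e-01] -7.85 2.7283335855221176 729
 black in bay frame (array([61., -0.]), array([107.7, 139.9]), 0.0) 548
```

View pics/p13.png

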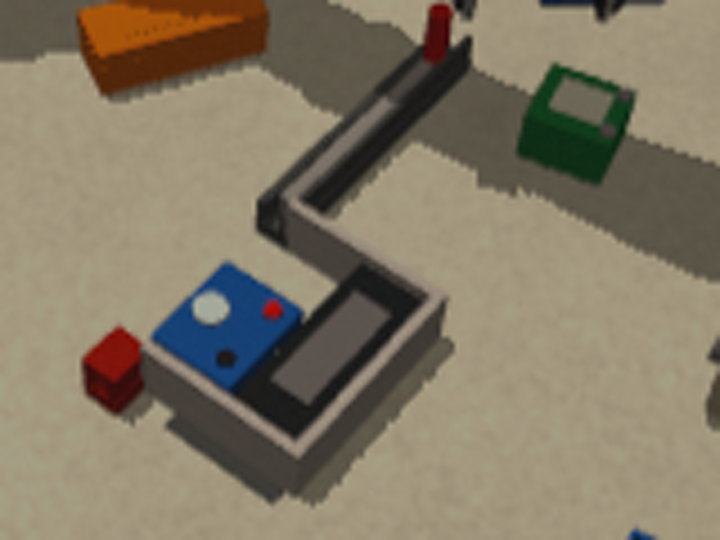

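>>> arm_command([
  {"xyz": [0.7, 5, 0], "twist": [0, 0, 0.461], "grip": 0},
  {"xyz": [0.7, 5, 0], "twist": [0, 0, 0.461], "grip": 0},
  {"xyz": [0.7, 5, 0], "twist": [0, 0, 0.461], "grip": 0},
  {"xyz": [0.7, 5, 0], "twist": [0, 0, 0.461], "grip": 0},
  {"xyz": [0.7, 5, 0], "twist": [0, 0, 0.461], "grip": 0},
  {"xyz": [0.7, 5, 3], "twist": [0, 0, 0.461], "grip": 0},
])

```text
clock: 15.3
tool_pos: [0.6646, 0.1984, 0.1055]
tcp_rot: [0.002, 0.671, 0.741, 0.004]
wrist_force: [-0.3, 0.1, 1.1]
finger_gap: 0.0849
```

```bash
python3 -c "
from h import *
go(np.array([.6587,.2045]),.008,5.5)
d=cap('scene','scene14');crop(d,270,120,370,220,5.5,'p14')
"
```

```text
now [0.6646 0.1984 0.1055] yaw 5.69 bay [110.7 281.7] F [-0.3  0.1  1.1] gap 0.0849 t 15.3
 xyz cm [ 0.64 -0.61  9.74] twist [ 0.008 -0.003  0.003]
```

View pics/p14.png

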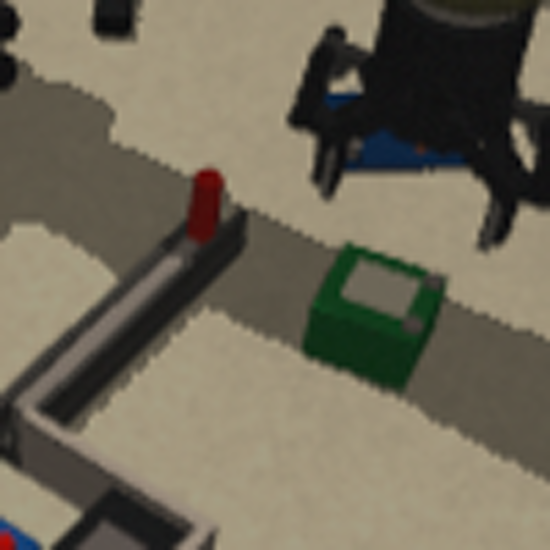

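>>> arm_command([
  {"xyz": [0, 0, 0], "twist": [0, 0, 0], "grip": 0},
  {"xyz": [0, 0, 0], "twist": [0, 0, 0], "grip": 0},
  {"xyz": [0, 0, 2], "twist": [0, 0, 0], "grip": 0},
])

```text
clock: 15.65
tool_pos: [0.6645, 0.1991, 0.0855]
tcp_rot: [0.001, 0.672, 0.741, 0.004]
wrist_force: [1.2, -0.4, -0.2]
finger_gap: 0.0853
```

```bash
python3 -c "
from h import *
go(np.array([.6587,.2045]),.008,5.5)
"
```

```text
now [0.6645 0.1991 0.0855] yaw 5.56 bay [110.5 282.5] F [ 1.2 -0.4 -0.2] gap 0.0853 t 15.65
 xyz cm [ 0.57 -0.58  7.75] twist [ 0.008 -0.003  0.001]
```

>>> arm_command([
  {"xyz": [0.6, -0.6, 0], "twist": [0.008, 0, 0], "grip": 0},
  {"xyz": [0.6, -0.6, 3], "twist": [0.008, 0, 0], "grip": 0},
  {"xyz": [0.6, -0.6, 6], "twist": [0.008, 0, 0], "grip": 0},
  {"xyz": [0.6, -0.6, 7.7], "twist": [0.008, 0, 0], "grip": 0},
  {"xyz": [0.6, -0.6, 7.7], "twist": [0.008, 0, 0], "grip": 0},
  {"xyz": [0.6, -0.6, 7.7], "twist": [0.008, 0, 0], "grip": 120},
  {"xyz": [0.6, -0.6, 7.7], "twist": [0.008, 0, 0], "grip": 120},
  {"xyz": [0.6, -0.6, 7.7], "twist": [0.008, 0, 0], "grip": 120},
])

```text
clock: 16.45
tool_pos: [0.6573, 0.2049, 0.0067]
tcp_rot: [-0.002, 0.672, 0.74, -0.0]
wrist_force: [2.1, 0.6, 6.8]
finger_gap: 0.0656
```

>>> arm_command([
  {"xyz": [0, 0, 0], "twist": [0, 0, 0], "grip": 120},
  {"xyz": [0, 0, -3], "twist": [0, 0, 0], "grip": 120},
  {"xyz": [0, 0, -7], "twist": [0, 0, 0], "grip": 120},
  {"xyz": [0, 0, -11], "twist": [0, 0, 0], "grip": 120},
  {"xyz": [0, 0, -11], "twist": [0, 0, 0], "grip": 120},
  {"xyz": [0, 0, -11], "twist": [0, 0, 0], "grip": 120},
])

```text
clock: 17.05
tool_pos: [0.6561, 0.2046, 0.1148]
tcp_rot: [-0.003, 0.672, 0.74, -0.002]
wrist_force: [-0.8, 0.3, -5.5]
finger_gap: 0.0656
```

```bash
python3 -c "
from h import *
go(B(-4,39.5),.118,-6.6)
"
```

```text
now [0.6561 0.2046 0.1148] yaw 5.49 bay [101.6 286.9] F [-0.8  0.3 -5.5] gap 0.0656 t 17.05
 xyz cm [-22.01 -15.47  -0.28] twist [-0.007 -0.002  0.211]
```

>>> arm_command([
  {"xyz": [-22, -15.5, -0.3], "twist": [-0.006, 0, 0.211], "grip": 120},
  {"xyz": [-22, -15.5, -0.3], "twist": [-0.006, 0, 0.211], "grip": 120},
  {"xyz": [-22, -15.5, -0.3], "twist": [-0.006, 0, 0.211], "grip": 120},
  {"xyz": [-22, -15.5, -0.3], "twist": [-0.006, 0, 0.211], "grip": 120},
  {"xyz": [-22, -15.5, -0.3], "twist": [-0.006, 0, 0.211], "grip": 120},
  {"xyz": [-22, -15.5, -0.3], "twist": [-0.006, 0, 0.211], "grip": 120},
  {"xyz": [-22, -15.5, -0.3], "twist": [-0.006, 0, 0.211], "grip": 120},
  {"xyz": [-22, -15.5, -0.3], "twist": [-0.006, 0, 0.211], "grip": 120},
])

```text
clock: 17.85
tool_pos: [0.5221, -0.0285, 0.1167]
tcp_rot: [-0.002, 0.747, 0.665, -0.001]
wrist_force: [0.0, 1.0, -4.3]
finger_gap: 0.0657
```

>>> arm_command([
  {"xyz": [0, 0, 0], "twist": [0, 0, 0], "grip": 120},
])

```text
clock: 17.95
tool_pos: [0.5229, -0.0276, 0.117]
tcp_rot: [-0.001, 0.746, 0.666, -0.001]
wrist_force: [0.1, 0.8, -4.0]
finger_gap: 0.0654
```

```bash
python3 -c "
from h import *
go(B(-4,40),.118,-6.6)
d=cap('scene','scene15');crop(d,210,130,330,250,4.9,'p15')
P=boxpts('scene15','green');zt=np.percentile(P[:,2],98)
print(zt,rect(P[P[:,2]>zt-8]/1000))
f=P[P[:,2]<zt-12]; print(np.percentile(f[:,1],[2,10,25,50,75,90,98]).round(1),np.percentile(f[:,0],[2,25,50,75,90,98]).round(1))
s=f[f[:,0]<20]; print(np.polyfit(s[:,0],s[:,1],1), np.median(s[:,1]))
P=boxpts('scene15','blue');k=P[(P[:,2]>47)&(P[:,2]<56)];print(rect(k/1000))
"
```

```text
now [ 0.5229 -0.0276  0.117 ] yaw -6.45 bay [-4.5 41.2] F [ 0.1  0.8 -4. ] gap 0.0654 t 17.95
 xyz cm [-0.12  0.05 -0.1 ] twist [-0.003 -0.001  0.003]
160.7781824838364 (array([-4.9, 38.2]), array([66.7, 56.9]), 2.7)
[ 9.8 10.7 11.3 12.1 13.1 20.5 29.4] [-31.  -12.6   7.4  25.7  29.1  30. ]
[-3.77143457e-03  1.17553199e+01] 11.714646114380255
(array([ 34. , -30.9]), array([65.7, 79.8]), 0.7)
```

View pics/p15.png

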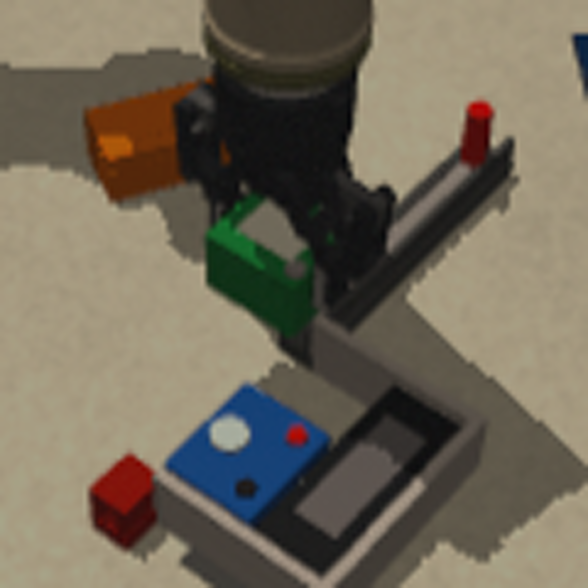

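>>> arm_command([
  {"xyz": [-0.1, 0, 0], "twist": [0, 0, 0.003], "grip": 120},
  {"xyz": [-0.1, 0, 0], "twist": [0, 0, 0.003], "grip": 120},
  {"xyz": [-0.1, 0, 0], "twist": [0, 0, 0.003], "grip": 120},
])

```text
clock: 18.3
tool_pos: [0.5229, -0.0301, 0.1176]
tcp_rot: [-0.001, 0.747, 0.664, -0.0]
wrist_force: [-0.0, 0.3, -4.2]
finger_gap: 0.0652
```

```bash
python3 -c "
from h import *
go(B(-4,40),.118,-6.6)
d=cap('scene','scene16')
P=boxpts('scene16','green');zt=np.percentile(P[:,2],98)
f=P[P[:,2]<zt-12]
s=f[f[:,0]<20]; print(np.polyfit(s[:,0],s[:,1],1), np.median(s[:,1]))
def pts(n):
    c=load(n);W=cloud(c);M=np.array([[np.cos(TH),-np.sin(TH)],[np.sin(TH),np.cos(TH)]]);xy=(W[...,:2]-[.5236,-.0698])@M*1000
    return np.dstack([xy,W[...,2:]*1000]).reshape(-1,3)
for n in('scene0','scene13'):
  P=pts(n)
  for x in(10,30,50,80,100):
    for sg in(1,-1):
      k=(abs(P[:,0]-x)<10)&(abs(P[:,1]-76.5*sg)<9)&(abs(P[:,2]-50)<1.5); print(n,x,sg,k.sum(),np.percentile(P[k,1],[3,50,97]).round(1))
P=boxpts('scene13','blue')
for x in(10,30,50):
  k=P[(P[:,2]>51)&(P[:,2]<56)&(abs(P[:,0]-x)<8)];print(np.percentile(k[:,1],[1,99]).round(1))
"
```

```text
now [ 0.5229 -0.0301  0.1176] yaw -6.74 bay [-4.2 38.7] F [-0.   0.3 -4.2] gap 0.0652 t 18.3
 xyz cm [ 0.13  0.02 -0.04] twist [-0.002 -0.001 -0.002]
[-6.87834038e-03  9.24843033e+00] 9.286098827939005
scene0 10 1 13 [71.8 76.  79.5]
scene0 10 -1 14 [-79.  -75.8 -72.5]
scene0 30 1 9 [72.1 76.7 79.6]
scene0 30 -1 17 [-80.6 -76.9 -73.6]
scene0 50 1 8 [72.3 75.9 77.6]
scene0 50 -1 10 [-79.7 -77.2 -72.6]
scene0 80 1 12 [72.7 75.5 80.6]
scene0 80 -1 14 [-80.  -75.5 -72. ]
scene0 100 1 8 [73.1 77.2 80.1]
scene0 100 -1 16 [-80.4 -76.8 -72.7]
scene13 10 1 8 [74.1 76.7 80.6]
scene13 10 -1 16 [-80.4 -73.8 -68.7]
scene13 30 1 8 [72.2 76.5 80. ]
scene13 30 -1 16 [-80.5 -76.  -68.5]
scene13 50 1 10 [72.2 77.2 80.5]
scene13 50 -1 18 [-79.9 -75.6 -69.1]
scene13 80 1 12 [72.6 76.2 80.6]
scene13 80 -1 15 [-80.5 -75.9 -72.6]
scene13 100 1 9 [73.5 76.2 80.4]
scene13 100 -1 14 [-80.8 -77.3 -73.2]
[-68.4   5.8]
[-69.9   7.3]
[-69.3   7.1]
```

>>> arm_command([
  {"xyz": [0.1, 0, 2], "twist": [0, 0, -0.002], "grip": 120},
  {"xyz": [0.1, 0, 4], "twist": [0, 0, -0.002], "grip": 120},
  {"xyz": [0.1, 0, 5], "twist": [0, 0, -0.002], "grip": 120},
  {"xyz": [0.1, 0, 5], "twist": [0, 0, -0.002], "grip": 120},
  {"xyz": [0.1, 0, 5], "twist": [0, 0, -0.002], "grip": 120},
])

```text
clock: 18.85
tool_pos: [0.5231, -0.0295, 0.0682]
tcp_rot: [-0.001, 0.747, 0.665, -0.0]
wrist_force: [-1.4, -0.1, -4.7]
finger_gap: 0.0654
```

```bash
python3 -c "
from h import *
go(B(-4,40),.01,-6.5)
d=cap('scene','scene17');crop(d,230,150,310,230,7,'p17')
P=boxpts('scene17','green');print(P[:,2].min(),P[:,2].max(),len(P))
s=P[(P[:,0]<22)&(P[:,2]<90)]; print(np.polyfit(s[:,0],s[:,1],1), np.median(s[:,1]))
"
```

```text
now [ 0.5231 -0.0295  0.0682] yaw -6.67 bay [-4.  39.3] F [-1.4 -0.1 -4.7] gap 0.0654 t 18.85
 xyz cm [0.07 0.01 5.82] twist [-0.001 -0.001 -0.003]
65.91850327855187 161.49765653979776 291
[-3.99430108e-03  9.97791852e+00] 9.933230367245226
```

View pics/p17.png

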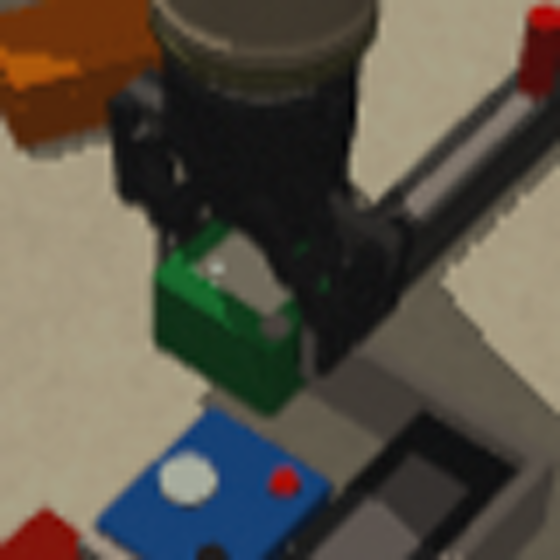

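>>> arm_command([
  {"xyz": [0, 0, 1], "twist": [0, 0, 0], "grip": 120},
  {"xyz": [0, 0, 2], "twist": [0, 0, 0], "grip": 120},
  {"xyz": [0, 0, 3], "twist": [0, 0, 0], "grip": 120},
  {"xyz": [0, 0, 4], "twist": [0, 0, 0], "grip": 120},
  {"xyz": [0, 0, 4], "twist": [0, 0, 0], "grip": 120},
])

```text
clock: 19.4
tool_pos: [0.5215, -0.0291, 0.026]
tcp_rot: [-0.002, 0.747, 0.665, -0.001]
wrist_force: [-0.2, -0.4, -5.2]
finger_gap: 0.0653
```

```bash
python3 -c "
from h import *
go(B(-4,40),.008,-6.5)
d=cap('scene','scene18');crop(d,230,150,310,230,7,'p18')
"
```

```text
now [ 0.5215 -0.0291  0.026 ] yaw -6.65 bay [-5.7 39.5] F [-0.2 -0.4 -5.2] gap 0.0653 t 19.4
 xyz cm [0.05 0.18 1.8 ] twist [-0.004 -0.    -0.003]
```

View pics/p18.png

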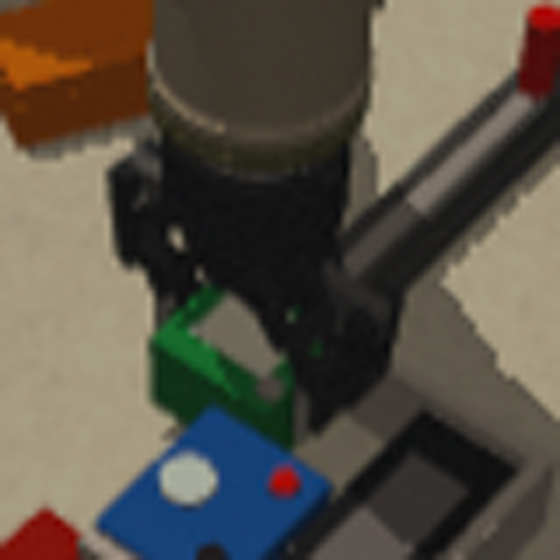

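Entered freely. Lower to the bench.

>>> arm_command([
  {"xyz": [0, 0.1, 1], "twist": [0, 0, 0], "grip": 120},
  {"xyz": [0, 0.1, 1.8], "twist": [0, 0, 0], "grip": 120},
  {"xyz": [0, 0.1, 2], "twist": [0, 0, 0], "grip": 120},
  {"xyz": [0, 0.1, 2], "twist": [0, 0, 0], "grip": 120},
])

```text
clock: 19.85
tool_pos: [0.5234, -0.0294, 0.0073]
tcp_rot: [-0.001, 0.747, 0.665, -0.001]
wrist_force: [0.0, -0.1, -5.2]
finger_gap: 0.0654
```

```bash
python3 -c "
from h import *
go(B(-4,40),.007,-6.5)
"
```

```text
now [ 0.5234 -0.0294  0.0073] yaw -6.66 bay [-3.8 39.5] F [ 0.  -0.1 -5.2] gap 0.0654 t 19.85
 xyz cm [ 0.05 -0.02  0.03] twist [-0.002 -0.001 -0.003]
```

>>> arm_command([
  {"xyz": [0, 0, 0.2], "twist": [0, 0, 0], "grip": 120},
  {"xyz": [0, 0, 0.2], "twist": [0, 0, 0], "grip": 120},
  {"xyz": [0, 0, 0.2], "twist": [0, 0, 0], "grip": 0},
  {"xyz": [0, 0, 0.1], "twist": [0, 0, 0], "grip": 0},
  {"xyz": [0, 0, 0], "twist": [0, 0, 0], "grip": 0},
  {"xyz": [0, 0, -3], "twist": [0, 0, 0], "grip": 0},
  {"xyz": [0, 0, -7], "twist": [0, 0, 0], "grip": 0},
  {"xyz": [0, -2, -10], "twist": [0, 0, -0.15], "grip": 0},
])

```text
clock: 20.65
tool_pos: [0.506, -0.0276, 0.11]
tcp_rot: [0.001, 0.695, 0.719, 0.0]
wrist_force: [0.3, 0.4, 1.1]
finger_gap: 0.085
```

>>> arm_command([
  {"xyz": [0, -4, 0], "twist": [0, 0, -0.15], "grip": 190},
  {"xyz": [0, -4, 0], "twist": [0, 0, -0.3], "grip": 190},
  {"xyz": [0, -4, 0], "twist": [0, 0, -0.45], "grip": 190},
  {"xyz": [0, -4, 0], "twist": [0, 0, -0.6], "grip": 190},
  {"xyz": [0, -4, 0], "twist": [0, 0, -0.75], "grip": 190},
  {"xyz": [0, -4, 0], "twist": [0, 0, -0.9], "grip": 190},
  {"xyz": [0, -4, 0], "twist": [0, 0, -1.05], "grip": 190},
  {"xyz": [0, -4, 0], "twist": [0, 0, -1.2], "grip": 190},
])

```text
clock: 21.45
tool_pos: [0.4642, -0.0286, 0.1081]
tcp_rot: [-0.001, 0.165, 0.986, 0.001]
wrist_force: [0.5, 0.2, 0.4]
finger_gap: 0.0221
```

```bash
python3 -c "
from h import *
go(B(-62,40),.02,83.5)
d=cap('scene','scene19');crop(d,210,130,330,250,4.9,'p19')
P=boxpts('scene19','green');k=P[(P[:,2]>41)&(P[:,2]<53)];print(rect(k/1000))
"
```

```text
now [ 0.4642 -0.0286  0.1081] yaw 71.03 bay [-62.7  33.5] F [0.5 0.2 0.4] gap 0.0221 t 21.45
 xyz cm [0.06 0.64 8.81] twist [ 0.001 -0.001 -0.218]
(array([-0.6, 40. ]), array([64.3, 60.6]), 4.0)
```

View pics/p19.png

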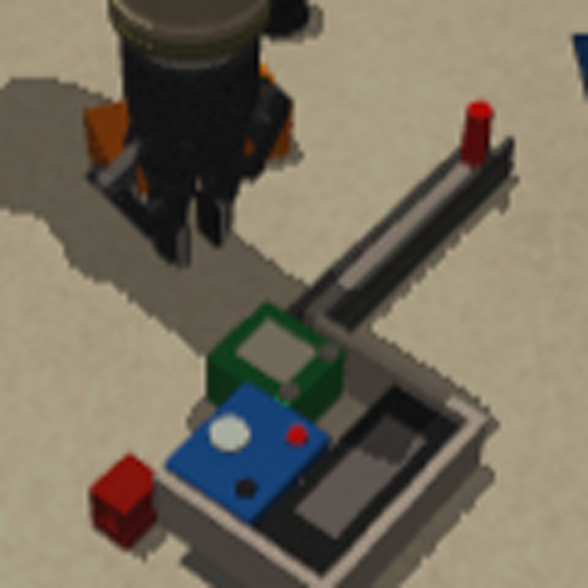

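>>> arm_command([
  {"xyz": [0, 0.7, 0], "twist": [0, 0, -0.218], "grip": 190},
  {"xyz": [0, 0.7, 3], "twist": [0, 0, -0.218], "grip": 190},
  {"xyz": [0, 0.7, 6], "twist": [0, 0, -0.218], "grip": 190},
  {"xyz": [0, 0.7, 8.8], "twist": [0, 0, -0.218], "grip": 190},
  {"xyz": [0, 0.7, 8.8], "twist": [0, 0, -0.218], "grip": 190},
  {"xyz": [0, 0.7, 8.8], "twist": [0, 0, -0.218], "grip": 190},
])

```text
clock: 22.1
tool_pos: [0.4662, -0.0222, 0.0202]
tcp_rot: [-0.001, 0.061, 0.998, 0.0]
wrist_force: [0.1, -0.0, 0.1]
finger_gap: 0.0215
```

```bash
python3 -c "
from h import *
go(B(-30,40),.02,83.5)
"
```

```text
now [ 0.4662 -0.0222  0.0202] yaw 83.05 bay [-61.5  40.1] F [ 0.1 -0.   0.1] gap 0.0215 t 22.1
 xyz cm [-3.15  0.02  0.02] twist [-0.    -0.002 -0.008]
```

>>> arm_command([
  {"xyz": [-0.8, 0, 0], "twist": [0, 0, -0.008], "grip": 190},
  {"xyz": [-1.6, 0, 0], "twist": [0, 0, -0.008], "grip": 190},
  {"xyz": [-2.2, 0, 0], "twist": [0, 0, -0.008], "grip": 190},
  {"xyz": [-2.8, 0, 0], "twist": [0, 0, -0.008], "grip": 190},
  {"xyz": [-3.3, 0, 0], "twist": [0, 0, -0.008], "grip": 190},
  {"xyz": [-3.3, 0, 0], "twist": [0, 0, -0.008], "grip": 190},
])

```text
clock: 22.7
tool_pos: [0.5, -0.0256, 0.0203]
tcp_rot: [-0.0, 0.055, 0.998, 0.001]
wrist_force: [-0.3, -0.2, -0.7]
finger_gap: 0.0221
```

```bash
python3 -c "
from h import *
go(B(-10,40),.02,83.5)
d=cap('scene','scene20');crop(d,210,130,330,250,4.9,'p20')
P=boxpts('scene20','green');k=P[(P[:,2]>41)&(P[:,2]<53)];print(rect(k/1000))
"
```

```text
now [ 0.5    -0.0256  0.0203] yaw 83.64 bay [-27.5  40.5] F [-0.3 -0.2 -0.7] gap 0.0221 t 22.7
 xyz cm [-1.75 -0.06  0.03] twist [ 0.001 -0.001  0.003]
(array([17. , 41.5]), array([68.3, 61.9]), 1.5)
```

View pics/p20.png

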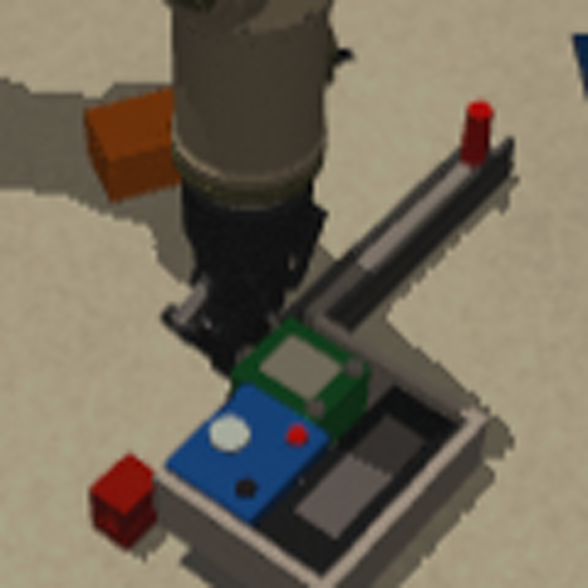

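Sliding in smoothly. Continue.

>>> arm_command([
  {"xyz": [-0.7, 0, 0], "twist": [0, 0, 0], "grip": 190},
  {"xyz": [-1.2, 0, 0], "twist": [0, 0, 0], "grip": 190},
  {"xyz": [-1.6, 0, 0], "twist": [0, 0, 0], "grip": 190},
  {"xyz": [-1.8, 0, 0], "twist": [0, 0, 0], "grip": 190},
  {"xyz": [-1.8, 0, 0], "twist": [0, 0, 0], "grip": 190},
])

```text
clock: 23.25
tool_pos: [0.5159, -0.0275, 0.0196]
tcp_rot: [-0.002, 0.055, 0.998, 0.001]
wrist_force: [-9.2, 1.2, 5.7]
finger_gap: 0.0219
```

```bash
python3 -c "
from h import *
go(B(-10,40),.02,83.5)
d=cap('scene','scene21');crop(d,210,130,330,250,4.9,'p21')
P=boxpts('scene21','green');k=P[(P[:,2]>41)&(P[:,2]<53)];print(rect(k/1000))
"
```

```text
now [ 0.5159 -0.0275  0.0196] yaw 83.64 bay [-11.4  40.5] F [-9.2  1.2  5.7] gap 0.0219 t 23.25
 xyz cm [-0.14 -0.05 -0.04] twist [ 0.001 -0.004  0.002]
(array([32.8, 40.4]), array([58.2, 69.3]), 89.6)
```

View pics/p21.png

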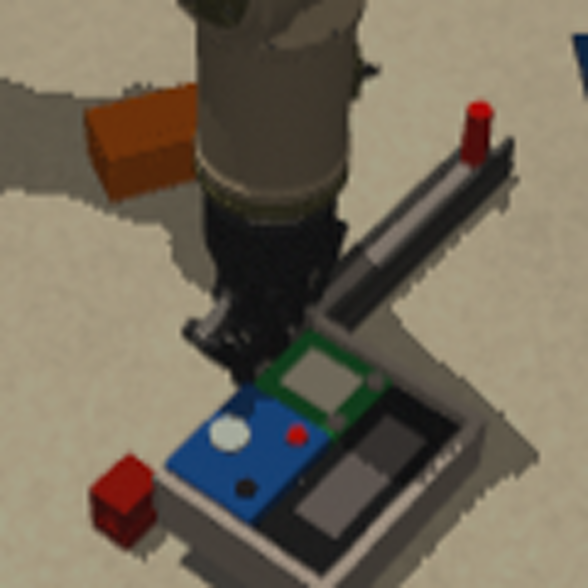

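>>> arm_command([
  {"xyz": [1.5, 0, 0], "twist": [0, 0, 0], "grip": 190},
  {"xyz": [2, 0, -4], "twist": [0, 0, 0], "grip": 150},
  {"xyz": [2, 3, -9], "twist": [0, 0, 0], "grip": 100},
  {"xyz": [1, 8, -10], "twist": [0, 0, 0], "grip": 100},
  {"xyz": [0, 13, -10], "twist": [0, 0, 0], "grip": 100},
  {"xyz": [0, 13, -10], "twist": [0, 0, 0], "grip": 100},
  {"xyz": [0, 13, -10], "twist": [0, 0, 0], "grip": 100},
])

```text
clock: 24.0
tool_pos: [0.5323, 0.1041, 0.12]
tcp_rot: [-0.0, 0.053, 0.999, 0.001]
wrist_force: [0.0, -0.8, -0.4]
finger_gap: 0.0519
```

```bash
python3 -c "
from h import *
d=cap('scene','scene22');crop(d,210,130,330,250,4.9,'p22')
W=cloud(d);m=masks(d)['red']
M=np.array([[np.cos(TH),-np.sin(TH)],[np.sin(TH),np.cos(TH)]]);xy=(W[...,:2]-[.5236,-.0698])@M*1000
k=m&(W[...,2]>.045)&(xy[...,1]>200);print(k.sum(),xy[k].min(0),xy[k].max(0),W[k][:,2].max())
k2=k&(W[...,2]>.079);print('top',xy[k2].mean(0),k2.sum(),xy[k2].min(0),xy[k2].max(0))
print(B(-12,263))
go(B(-12,264),.13,83.5)
for col,a,b in(('green',43,53),('blue',48,59)):
  P=boxpts('scene22',col);kk=P[(P[:,2]>a)&(P[:,2]<b)];print(col,rect(kk/1000),kk[:,0].min(),kk[:,1].min(),kk[:,1].max())
"
```

```text
128 [-108.59745029  260.18418559] [ -0.8236006  648.01916797] 0.12706197565287147
top [-68.2111928  569.26353435] 89 [-108.59745029  261.5747604 ] [ -2.61731155 648.01916797]
[0.54054958 0.19366784]
now [0.5318 0.1016 0.1198] yaw 83.73 bay [-10.3 170.5] F [-0.5 -0.7 -0.3] gap 0.0521 t 24.05
 xyz cm [ 0.13  9.35 -1.02] twist [ 0.    -0.001  0.004]
green (array([34.5, 40.9]), array([64.5, 58.5]), 0.0) 2.208367782125846 11.648234628814581 70.06938673444772
blue (array([ 33.7, -31.1]), array([65.1, 79.4]), 0.8) 1.0003505425647123 -70.91016468019674 8.529740881154513
```

View pics/p22.png

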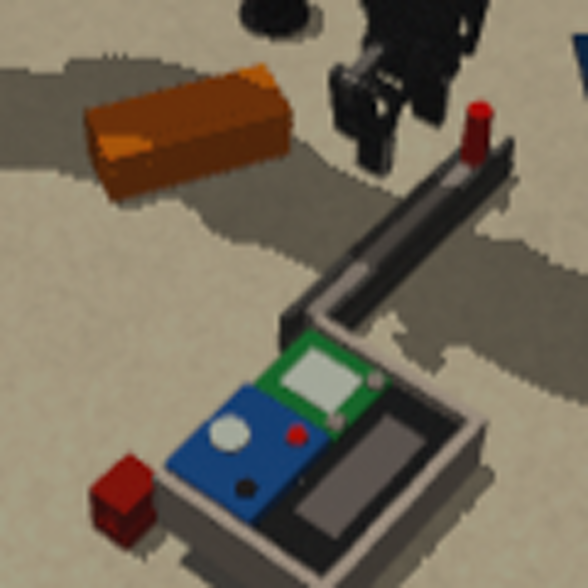

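```bash
python3 -c "
from h import *
for n,o in(('scene22',[.5236,-.0698]),('top0',[.5215,-.068])):
  d=load(n)
  W=cloud(d);m=masks(d)['red']
  M=np.array([[np.cos(TH),-np.sin(TH)],[np.sin(TH),np.cos(TH)]]);xy=(W[...,:2]-o)@M*1000
  k=m&(W[...,2]>.05)&(W[...,2]<.09)&(xy[...,1]>200)&(xy[...,1]<320);P=xy[k];print(n,k.sum(),P.min(0),P.max(0),P.mean(0));
  k2=k&(W[...,2]>.079);print('top',xy[k2].mean(0),xy[k2].min(0),xy[k2].max(0),k2.sum())
"
```

```text
scene22 50 [-19.36408655 260.18418559] [ -0.8236006 279.7350144] [ -8.84785193 266.83589405]
top [-10.71692938 269.30452604] [-18.4381025 261.5747604] [ -2.61731155 277.99273958] 17
top0 28 [-19.61049839 260.98037454] [ -5.07447811 276.21325989] [-14.12817885 268.61326212]
top [-13.37188765 270.03117463] [-18.89016322 262.85360263] [ -5.07447811 276.21325989] 16
```

>>> arm_command([
  {"xyz": [0.2, 5, -1], "twist": [0, 0, 0.004], "grip": 100},
  {"xyz": [0.2, 9.9, -1], "twist": [0, 0, 0.004], "grip": 100},
  {"xyz": [0.2, 9.9, -1], "twist": [0, 0, 0.004], "grip": 100},
  {"xyz": [0.2, 9.9, -1], "twist": [0, 0, 0.004], "grip": 100},
  {"xyz": [0.2, 9.9, -1], "twist": [0, 0, 0.004], "grip": 100},
])

```text
clock: 24.55
tool_pos: [0.5407, 0.1971, 0.1299]
tcp_rot: [-0.001, 0.059, 0.998, -0.0]
wrist_force: [-0.6, -0.7, -0.3]
finger_gap: 0.0519
```

```bash
python3 -c "
from h import *
go(B(-12,270),.056,83.5)
d=cap('scene','scene23');crop(d,260,110,340,190,7,'p23')
"
```

```text
now [0.5407 0.1971 0.1299] yaw 83.21 bay [-12.2 266.4] F [-0.6 -0.7 -0.3] gap 0.0519 t 24.55
 xyz cm [-0.03  0.36  7.39] twist [-0.    -0.001 -0.005]
```

View pics/p23.png

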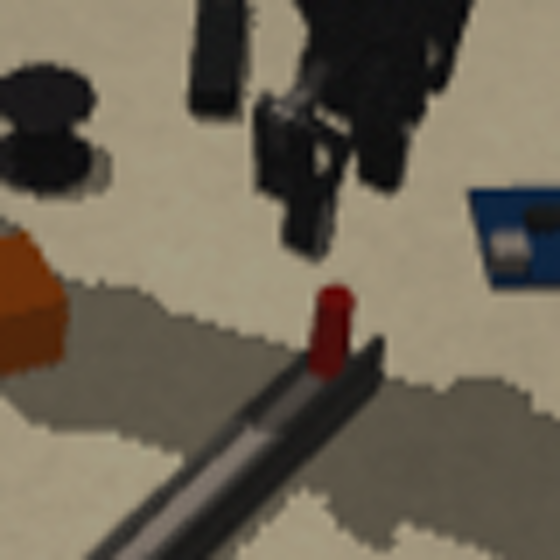

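>>> arm_command([
  {"xyz": [0, 0.4, 0], "twist": [0, 0, -0.004], "grip": 100},
  {"xyz": [0, 0.4, 3], "twist": [0, 0, -0.004], "grip": 100},
  {"xyz": [0, 0.4, 6], "twist": [0, 0, -0.004], "grip": 100},
  {"xyz": [0, 0.4, 7.4], "twist": [0, 0, -0.004], "grip": 100},
  {"xyz": [0, 0.4, 7.4], "twist": [0, 0, -0.004], "grip": 255},
  {"xyz": [0, 0.4, 7.4], "twist": [0, 0, -0.004], "grip": 255},
  {"xyz": [0, 0.4, 7.4], "twist": [0, 0, -0.004], "grip": 255},
  {"xyz": [0, 0.4, 7.4], "twist": [0, 0, -0.004], "grip": 255},
], newtons=30)

```text
clock: 25.4
tool_pos: [0.5416, 0.2039, 0.0573]
tcp_rot: [0.0, 0.056, 0.998, 0.001]
wrist_force: [-0.7, -1.7, 3.4]
finger_gap: 0.0166
```

```bash
python3 -c "
from h import *
go(B(-12,74),.056,83.5)
d=cap('scene','scene24');crop(d,260,110,340,190,7,'p24')
"
```

```text
now [0.5416 0.2039 0.0573] yaw 83.62 bay [-12.1 273.3] F [-0.7 -1.7  3.4] gap 0.0166 t 25.4
 xyz cm [  0.03 -19.93   0.09] twist [0.002 0.    0.002]
```

View pics/p24.png

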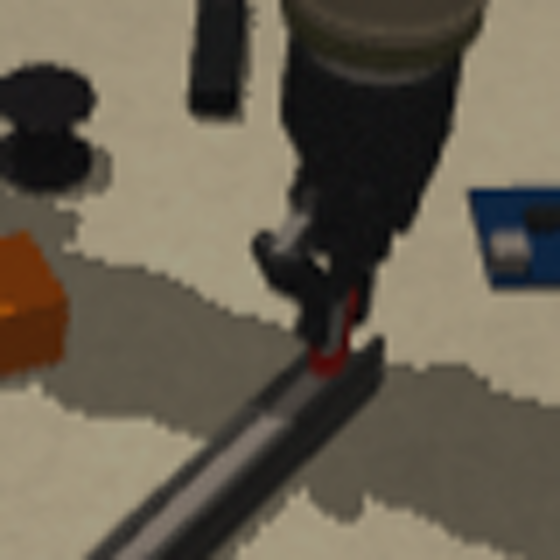

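>>> arm_command([
  {"xyz": [0, -1, 0], "twist": [0, 0, 0], "grip": 255},
  {"xyz": [0, -3, 0], "twist": [0, 0, 0], "grip": 255},
  {"xyz": [0, -5.5, 0], "twist": [0, 0, 0], "grip": 255},
  {"xyz": [0, -8, 0], "twist": [0, 0, 0], "grip": 255},
  {"xyz": [0, -10.5, 0], "twist": [0, 0, 0], "grip": 255},
  {"xyz": [0, -13, 0], "twist": [0, 0, 0], "grip": 255},
  {"xyz": [0, -15, 0], "twist": [0, 0, 0], "grip": 255},
  {"xyz": [0, -15, 0], "twist": [0, 0, 0], "grip": 255},
])

```text
clock: 26.25
tool_pos: [0.5239, 0.0512, 0.0571]
tcp_rot: [-0.0, 0.058, 0.998, 0.001]
wrist_force: [-4.5, -2.3, 11.3]
finger_gap: 0.0169
```

```bash
python3 -c "
from h import *
go(B(-12,74),.056,83.5)
d=cap('scene','scene25');crop(d,210,130,330,250,4.9,'p25')
"
```

```text
now [0.5239 0.0512 0.0571] yaw 83.39 bay [-12.4 119.5] F [-4.5 -2.3 11.3] gap 0.0169 t 26.25
 xyz cm [-0.05 -4.55  0.1 ] twist [ 0.001 -0.001 -0.002]
```

View pics/p25.png

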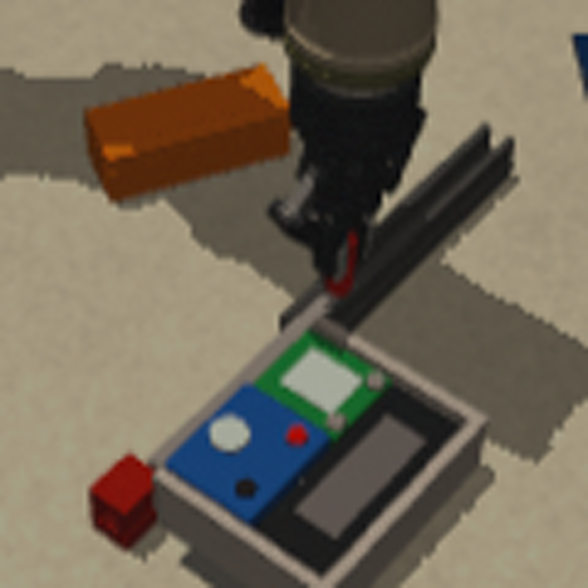

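>>> arm_command([
  {"xyz": [0, -1, 0], "twist": [0, 0, 0], "grip": 255},
  {"xyz": [0, -2, 0], "twist": [0, 0, 0], "grip": 255},
  {"xyz": [0, -2.8, 0], "twist": [0, 0, 0], "grip": 255},
  {"xyz": [0, -2.8, 0], "twist": [0, 0, 0], "grip": 255},
  {"xyz": [0, -3.2, 0], "twist": [0, 0, 0], "grip": 255},
  {"xyz": [0, -3.2, 0], "twist": [0, 0, 0], "grip": 255},
])

```text
clock: 26.9
tool_pos: [0.5207, 0.0237, 0.0571]
tcp_rot: [-0.0, 0.055, 0.998, 0.002]
wrist_force: [-4.1, 4.0, 13.2]
finger_gap: 0.0167
```

>>> arm_command([
  {"xyz": [0, -0.4, 0], "twist": [0, 0, 0], "grip": 255},
  {"xyz": [0, -0.4, 0], "twist": [0, 0, 0], "grip": 255},
  {"xyz": [0, -0.4, 0], "twist": [0, 0, 0], "grip": 255},
])

```text
clock: 27.2
tool_pos: [0.5207, 0.0236, 0.0571]
tcp_rot: [-0.0, 0.053, 0.999, 0.004]
wrist_force: [-3.1, 14.6, 11.1]
finger_gap: 0.0166
```

>>> arm_command([
  {"xyz": [0, -0.4, 0], "twist": [0, 0, 0], "grip": 255},
  {"xyz": [0, -0.4, 0], "twist": [0, 0, 0], "grip": 255},
  {"xyz": [0, -0.4, 0], "twist": [0, 0, 0], "grip": 255},
])

```text
clock: 27.5
tool_pos: [0.5207, 0.0235, 0.0572]
tcp_rot: [-0.0, 0.052, 0.999, 0.006]
wrist_force: [-1.8, 25.2, 10.0]
finger_gap: 0.0168
```

```bash
python3 -c "
from h import *
go(B(-12,74),.056,83.5)
d=cap('scene','scene26');crop(d,210,150,310,250,5.9,'p26')
c=load('top0');crop(c,180,170,270,220,8.5,'p26b')
"
```

```text
now [0.5207 0.0235 0.0572] yaw 84.07 bay [-12.5  91.6] F [-1.8 25.2 10. ] gap 0.0168 t 27.5
 xyz cm [-0.03 -1.77  0.1 ] twist [ 0.011 -0.001  0.01 ]
```

View pics/p26.png

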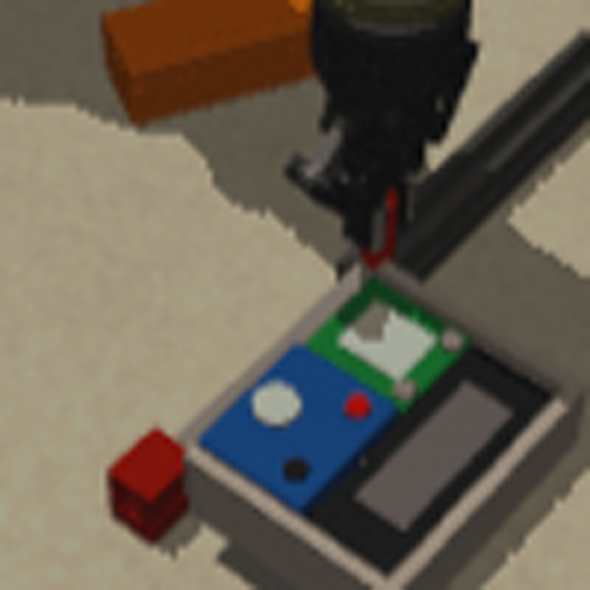

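View pics/p26b.png

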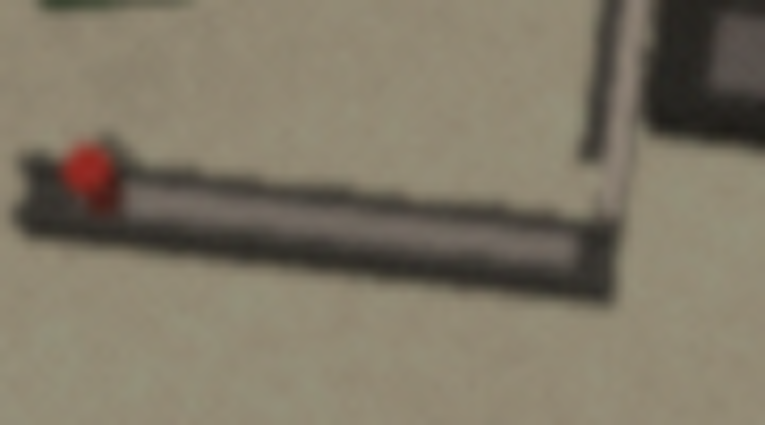

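>>> arm_command([
  {"xyz": [0, 0.6, 0], "twist": [0, 0, 0], "grip": 255},
  {"xyz": [0, 0.6, 0], "twist": [0, 0, 0], "grip": 150},
  {"xyz": [0, 0.8, 0], "twist": [0, 0, 0], "grip": 120},
  {"xyz": [0, 0.8, 0], "twist": [0, 0, 0], "grip": 120},
  {"xyz": [0, 0.8, -3], "twist": [0, 0, 0], "grip": 120},
  {"xyz": [0, 0.8, -7], "twist": [0, 0, 0], "grip": 120},
  {"xyz": [2, 3, -11], "twist": [0, 0, 0], "grip": 120},
  {"xyz": [2, 7, -14], "twist": [0, 0, 0], "grip": 120},
])

```text
clock: 28.35
tool_pos: [0.507, 0.0831, 0.1982]
tcp_rot: [-0.0, 0.059, 0.998, 0.001]
wrist_force: [1.9, -0.2, -0.4]
finger_gap: 0.0453
```

>>> arm_command([
  {"xyz": [1, 5, -3], "twist": [0, 0, 0], "grip": 120},
  {"xyz": [1, 10, -3], "twist": [0, 0, 0], "grip": 120},
  {"xyz": [1, 14, -3], "twist": [0, 0, 0], "grip": 120},
  {"xyz": [1, 16, -3], "twist": [0, 0, 0], "grip": 120},
  {"xyz": [1, 16, -3], "twist": [0, 0, 0], "grip": 120},
])

```text
clock: 28.85
tool_pos: [0.5147, 0.2506, 0.2249]
tcp_rot: [-0.001, 0.053, 0.999, 0.0]
wrist_force: [-0.9, -0.2, -0.9]
finger_gap: 0.0456
```

```bash
python3 -c "
from h import *
go(B(-12,74),.056,83.5)
d=cap('scene','scene27');crop(d,210,150,310,250,5.9,'p27');c=cap('top','top27');crop(c,165,110,405,290,3.3,'p27t')
M=np.array([[np.cos(TH),-np.sin(TH)],[np.sin(TH),np.cos(TH)]])
for n,o in(('scene27',[.5236,-.0698]),('top27',[.5215,-.068])):
  D=load(n);W=cloud(D);m=masks(D)['red'];xy=(W[...,:2]-o)@M*1000
  k=m&(W[...,2]>.07)&(W[...,2]<.09)&(xy[...,1]>40)&(xy[...,1]<320);print(n,'knob',k.sum(),xy[k].mean(0) if k.any() else '')
  for col,a,b in(('green',43,53),('blue',48,59)):
    P=boxpts(n,col,o);kk=P[(P[:,2]>a)&(P[:,2]<b)]
    if len(kk)>10: print(col,rect(kk/1000),np.median(kk[:,2]))
"
```

```text
now [0.5147 0.2506 0.2249] yaw 83.96 bay [-44.1 316.6] F [-0.9 -0.2 -0.9] gap 0.0456 t 28.85
 xyz cm [ -3.06 -24.28  16.88] twist [-0.    -0.003  0.008]
scene27 knob 33 [-9.69385793 88.443475  ]
green (array([34. , 41.8]), array([61.4, 65.4]), 88.7) 47.511797994733044
blue (array([ 34.2, -31.2]), array([78.5, 66.2]), 89.8) 53.53189596466679
top27 knob 22 [-13.6191841   90.62564542]
green (array([31.8, 39.4]), array([65.4, 58.3]), 6.4) 47.634725927996115
blue (array([ 32.6, -29.6]), array([66.2, 76. ]), 0.7) 53.40028977688238
```

View pics/p27.png

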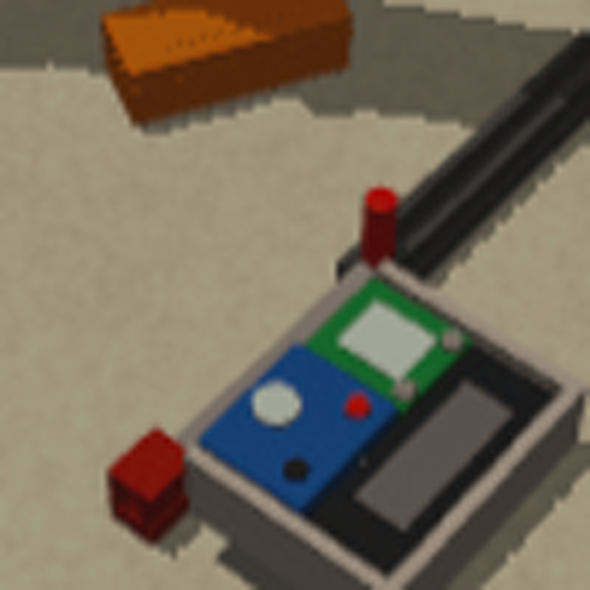

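View pics/p27t.png

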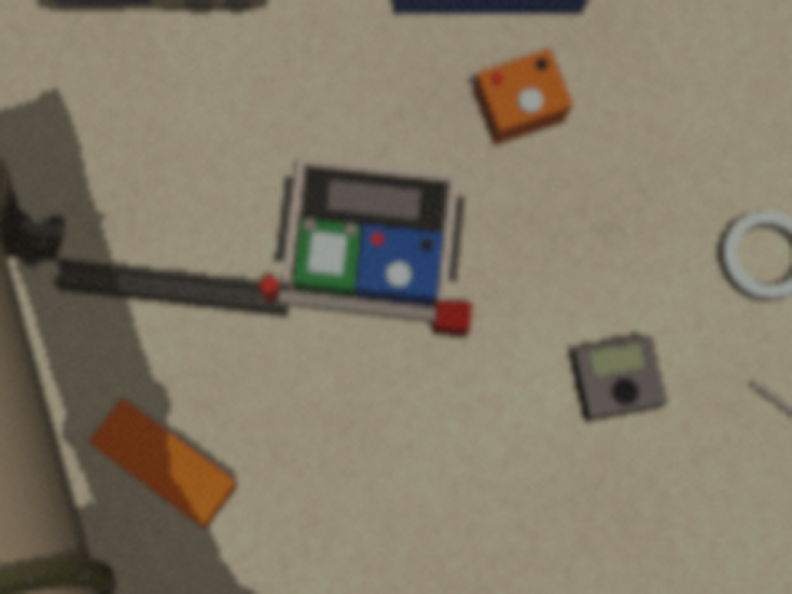

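```bash
python3 -c "
from h import *
M=np.array([[np.cos(TH),-np.sin(TH)],[np.sin(TH),np.cos(TH)]])
for n,o in(('scene0',[.5236,-.0698]),('top0',[.5215,-.068])):
  D=load(n);W=cloud(D);xy=(W[...,:2]-o)@M*1000;V=D['img'].max(-1).astype(int)
  k=(abs(xy[...,0]+12)<3)&(xy[...,1]>60)&(xy[...,1]<120)
  i=np.argsort(xy[k][:,1]);print(n,[(round(a),round(z),v) for a,z,v in zip(xy[k][i,1],W[k][i,2]*1000,V[k][i])])
"
```

```text
scene0 [(63, -1, np.int64(162)), (64, 2, np.int64(162)), (64, -3, np.int64(162)), (67, -1, np.int64(162)), (68, 0, np.int64(162)), (69, 1, np.int64(162)), (72, 16, np.int64(34)), (73, 9, np.int64(32)), (73, 0, np.int64(121)), (74, 12, np.int64(29)), (74, 1, np.int64(79)), (77, 13, np.int64(46)), (77, 15, np.int64(56)), (78, 16, np.int64(42)), (79, 17, np.int64(60)), (83, 16, np.int64(44)), (89, 23, np.int64(59)), (89, 32, np.int64(78)), (89, 27, np.int64(56)), (92, 31, np.int64(119)), (92, 32, np.int64(110)), (93, 34, np.int64(119)), (97, 33, np.int64(119)), (97, 31, np.int64(123)), (98, 34, np.int64(119)), (105, 33, np.int64(119)), (107, 34, np.int64(118)), (109, 34, np.int64(119)), (114, 32, np.int64(119)), (114, 34, np.int64(120)), (119, 33, np.int64(119)), (119, 30, np.int64(116))]
top0 [(60, -3, np.int64(146)), (64, -2, np.int64(147)), (64, 1, np.int64(148)), (67, 2, np.int64(146)), (67, -2, np.int64(147)), (70, -1, np.int64(137)), (71, 1, np.int64(138)), (73, 12, np.int64(105)), (74, 15, np.int64(102)), (77, 13, np.int64(66)), (80, 19, np.int64(58)), (83, 23, np.int64(56)), (87, 16, np.int64(62)), (87, 19, np.int64(67)), (90, 30, np.int64(90)), (93, 31, np.int64(107)), (96, 30, np.int64(110)), (99, 36, np.int64(111)), (100, 29, np.int64(109)), (103, 30, np.int64(111)), (103, 32, np.int64(108)), (106, 29, np.int64(109)), (106, 33, np.int64(110)), (109, 29, np.int64(111)), (109, 36, np.int64(111)), (110, 36, np.int64(95)), (112, 36, np.int64(111)), (113, 26, np.int64(110)), (113, 35, np.int64(99)), (116, 33, np.int64(112)), (116, 33, np.int64(101)), (119, 34, np.int64(111)), (119, 33, np.int64(106))]
```

Tip started at y≈89, so the initial travel was about 9 mm. Adding the 181 mm moved gives about 190 mm, the end stop. Handing in.

```bash
python3 -c "
from workcell import ctrl
print(ctrl.sense()['wrist_force'],ctrl.sign_off())"
```

```text
the job is handed in; nothing more can be done
[ 0.04092022 -0.54988888 -0.57687205] None
```

The black, blue and green boxes are in the bay and the bolt is fully home in the red keeper. The job was handed in at about 29 s of the 72 s allowed, with the gripper clear of everything.

**What I did:**
- I pushed the black box flush to the back wall.
- I set the blue box into the right of the mouth, pushed it flush against the black one and nudged it to the right wall.
- I set the green box beside it and pushed it in flush.
- I then gripped the knob, drew the bolt across to its stop and let go.

**Last checks:**
- **Boxes:** In both cameras the blue and green tops are at about 53.5 and 47.5 mm, upright, with their fronts around bay x = 0, clear of the bolt. The black box is flat at the back.
- **Bolt:** It started at about 9 mm of travel and moved about 181 mm, so about 190 mm in all. It held still against 25 N. The tip itself is hidden inside the keeper.
- **Bystanders:** The orange look-alikes, meter and tape look unmoved in the last top image. I did not recheck the probe, board, driver and spool at the end, but I did not go near them.

**Disagreements:**
- The two cameras differ by 2–3 mm on absolute position, so I worked from relative positions.
- Some late fits were rough: the bay fits after blue went in were thrown off, and one top-camera fit of the green box gave 6° of skew. The scene camera gave about 1° and the picture shows it square.
- The blue box could still be up to about 1 mm off its wall.

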